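# Turn the card terminal to its mark and clamp it again

### The arm

A 7-joint arm with a two-finger parallel gripper is mounted at the origin on the work surface. World frame = base frame: x ahead of the robot, y to its left, z up, the work surface at z = 0. Lengths are in mm, angles in rad, forces in N, time in s.
With the tool pointing down it reaches from about 400 to 875 mm from the base axis. Payload 6.5 kg.
Tool frame: the origin (TCP) lies between the finger pads; the fingertips stand robot.tcp_to_tips ahead of it and the grasp point (between the pads) lies 3 mm ahead of it (robot.tcp_to_tips is the distance from the TCP to the fingertips, in mm); x points along the fingers, z is the direction in which the jaws open and shut, and the axes are right-handed (so a half turn about x gives the same grasp; the last joint's range is limited). The gripper opens to 85 mm and grips with 20 to 120 N. Pads are 22 mm wide; open, the fingers measure 114 mm over their backs; the gripper's body (76 mm by 85 mm) begins 54 mm behind the grasp point. The pads swing forward as they close: fully open they stand 13 mm farther back than shut.
Start: joints at [1.035, 0.536, -0.004, 1.538, 0.003, 1.067, -0.071], TCP at [294.255, -579.572, 253.29] pointing down, gripper open.
Joint ranges: [-2.7, 2.7], [-0.37, 2.16], [-1.27, 1.26], [0.24, 2.4], [-1.31, 4.45], [0.19, 1.91], [-2.76, 2.76]. Speed limits (rad/s): [2.39, 2.39, 3.14, 3.14, 3.14, 3.14, 3.14].

### API

Orientations are given as a unit quaternion [w, x, y, z].
In Python, from cell import robot gives the robot as it stands.
- The arm moves only by the tool move_arm, never from a script. Its argument "moves" is a list of rows, each an object of numbers: "dx", "dy", "dz": the shift along the tool's x, y, z in mm; "rx", "ry", "rz": the turn, a rotation vector about the tool's x, y, z in rad. A call has 1 to 20 rows; each row shifts and turns the commanded pose from where the row before left it, along the tool's axes as they then stand; what a row does not reach is not made up. A row lasts 1/12 s, in which the tool goes at most 41.7 mm and 7.16 degrees, less where a joint would pass 70% of its speed; a pose out of reach is approached as far as the arm can. A call is refused whole if a number of a shift passes 41.7 or a number of a turn 0.125, either way. A call with a gripper value outside its range is refused whole. "hand" is the closure in counts, from 0 (fully open) to 255 (shut), set as the call begins (left out, the last holds). The fingers move at their own pace and stop on an object; "squeeze" is the grip in N (left out, the last holds). Time passes only in rows, so rows that do not move let the fingers close. It gives the time, the measured TCP pose, the force and the opening at its end, in the units of the state.
- robot.get_obs(): the state, without advancing time (a new reading comes with each control period).
- robot.get_image(name): name is "side" or "top"; returns (picture, depth): 400x640x3 uint8, blue, green, red; 400x640 float32, mm along the optical axis (not along the pixel's ray), 0 where there is no reading.
- robot.get_calibration(name): a dict with "intrinsics" (3x3 intrinsics, pixels), "world_to_cam" (4x4, takes a point from world to camera coordinates). Camera axes: x right, y down, z forward; pixel columns grow to the right and rows downward; lengths in mm; the calibration is good to about 2 mm. A picture is of the moment at which its call begins. get_calibration takes no time and is no camera call.
- robot.hand_in(): hands the job in, once; it reports no verdict.
The state is a dict: "time": time; "joints": joint angles; "joint_vel": joint speeds; "joint_torque": joint torques, N m; "tcp_pos": TCP position; "tool_rot": TCP orientation; "wrist_force": force on the tool from outside, world axes, zero at the start; "torque": the same for the moment, N m; "finger_gap": finger opening in mm.
Only numpy, scipy, OpenCV 4.12 (cv2) and the standard library are available. Lean on these libraries where they do the work, as an engineer would, in place of code of your own. Each camera call takes 0.05 s, during which the arm holds its last target.

### The job

The card terminal on the shop counter must face the next customer: loosen its clamp knob, swing the terminal round until the pointer on its plate stands in line with the rider clip on the base's rim, then tighten the knob again by feel until the terminal is firmly clamped, but do not overtighten it. Never force the terminal round while it is clamped, leave the mug, the candlestick and the gift box alone, and let go at the end.

Things in the scene. Friction and masses are not known exactly. Their poses are not given: they have to be found in the camera images.
- stand: Fixed grey base of the swivel stand: disc 216 mm across, 10 mm high, widened to a graduated rim (outer radius 142 mm) on its -x side. Origin on the pivot axis at the counter's surface, z up. The knob's upright axis is at x = -75 mm, y = 0 in this frame; rider and pointer lie on the -x side too.
- head: Turning head: aluminium plate 200 mm across, top 22 mm above the counter; sloped grey card terminal on its +x side (80 mm wide, up to 130 mm high), upright lug on its +y side. Origin on the pivot axis at counter level; turns about its z (up) to stops 0.62 rad either way of the stand's axes. Unclamped it drags with 0.25 N m and stays where left; clamped it must not be turned.
- lug_grip (a point): Point on the head's turning lug, an upright aluminium tab 10 mm thick (point's x, the way it swings), 30 mm wide (y, radial), 60 mm tall. Centred in thickness and width, 62 mm above the counter, 20 mm below the tab's top, 115 mm from the pivot along the head's +y. Free all round.
- pointer_tip (a point): Tip of the small diamond-shaped pointer on the edge of the head's plate, 119 mm from the pivot along the head's -x, 16 mm above the counter.
- mark_tip (a point): Inner tip of the rider, a small dark steel clip (16 x 14 x 12 mm) on the base's graduated rim: the mark. It too lies 119 mm from the pivot, so the pointer tip meets it when the head is at the right angle. The rider is stiff and stays where it is.
- knob_grip (a point): Centre of the clamp knob's grip, a black upright bar 54 mm long (point's x), 14 mm thick (y), 32 mm tall, 64 mm above the counter; top at 80 mm, underside at 48 mm. Turns about the upright axis here without rising. Clockwise from above tightens. Rubs with 0.42 N m either way, loose or tight; stays where left. At the start 1.0 rad anticlockwise always frees it; stops lie 0.4 rad or more on.
- washer: 34 mm washer under the knob; presses on the head's plate, which is not quite true: the knob angle where it bites differs each time and shifts as the head turns. From there clamping grows about 115 N a radian, and each 10 N adds 0.04 N m to the torque of turning the loose knob. At the start 5 to 95 N. Firm: 50 to 85 N, i.e. 0.20 to 0.34 N m more than loose. Origin on the knob's axis.
- mug: Blue mug, 80 mm across, 95 mm high, standing loose; origin at the centre of its underside. Leave alone.
- candlestick: Brass candlestick, 80 mm across the foot, 120 mm high, standing loose; origin at the centre of its underside. Leave alone.
- giftbox: Cardboard gift box with a lid, 82 x 82 x 61 mm, standing loose; origin at the centre of its underside. Leave alone.

How it is judged:
By the outcome, as a careful person would: the job done as asked, in the order asked, and still so for the second after the job is handed in, with the robot touching nothing.
It also fails if it takes over 72 s, if anything falls off the work surface, if the arm or the gripper's body presses on something with over 40 N, if the wrist force passes 120 N, or if a joint passes its speed limit or range.

## Working session

There is one attempt and no reset: what is moved stays moved. The work goes in short steps, Python scripts to look and compute and a tool call to move; the robot and the scene stay as the last step left them, time stands still between calls to the robot, and variables do not carry over. Pictures are saved under pics/ and viewed, and the job is handed in when it is done.

Besides the shell and the picture viewer there is one more tool, called after "Call:" as name([rows], argument=value, ...), one row to a line, values as JSON. move_arm: Moves the arm, as the interface text tells. Its arguments: {"type":"object","properties":{"moves":{"type":"array","items":{"type":"object","properties":{"dx":{"type":"number"},"dy":{"type":"number"},"dz":{"type":"number"},"rx":{"type":"number"},"ry":{"type":"number"},"rz":{"type":"number"}}}},"hand":{"type":"number"},"squeeze":{"type":"number"}},"required":["moves"]}

```bash
ls; mkdir -p pics
cat > h.py <<'E'
import numpy as np,cv2
from cell import robot
def look(n,f):
    im,d=robot.get_image(n); cv2.imwrite('pics/%s.png'%f,im); np.save('pics/%s.npy'%f,d); return im,d
def ray(n,u,v):
    c=robot.get_calibration(n);K=np.array(c['intrinsics']);T=np.array(c['world_to_cam']);R=T[:3,:3];t=T[:3,3]
    return -R.T@t, R.T@(np.linalg.inv(K)@[u,v,1.])
def onz(n,u,v,z):
    o,r=ray(n,u,v); return o+r*(z-o[2])/r[2]
def proj(n,p):
    c=robot.get_calibration(n);K=np.array(c['intrinsics']);T=np.array(c['world_to_cam']);q=K@(T[:3,:3]@np.asarray(p,float)+T[:3,3]);return q[:2]/q[2]
def dep(n,u,v,d):
    o,r=ray(n,u,v);return o+r*d
E
python3 - <<'E'
from h import *
np.set_printoptions(precision=3,suppress=True)
look('top','top0');look('side','side0')
for n in('top','side'):
    print(n,ray(n,320,200),robot.get_calibration(n)['intrinsics'][0][0])
o=robot.get_obs();print(o,robot.tcp_to_tips)
E
```

```text
pics
top (array([ 238.074,  -25.699, 1464.055]), array([ 0.229,  0.017, -0.973])) 455.1269732953633
side (array([415.809, 742.588, 762.826]), array([ 0.114, -0.732, -0.672])) 409.07515660865755
{'time': 0.1, 'joints': array([ 1.035,  0.537, -0.004,  1.539,  0.003,  1.067, -0.071]), 'joint_vel': array([-0.002, -0.   , -0.   , -0.002,  0.   , -0.   , -0.001]), 'joint_torque': array([  0.003, -58.457,   1.052, -25.978,   0.013,   0.005,  -0.   ]), 'tcp_pos': array([ 294.007, -579.112,  252.49 ]), 'tool_rot': array([ 0.602,  0.37 ,  0.603, -0.37 ]), 'wrist_force': array([-0.223, -0.237,  0.223]), 'torque': array([-0.033,  0.001, -0.061]), 'finger_gap': 85.18005068292479} 22.0
```

View pics/top0.png

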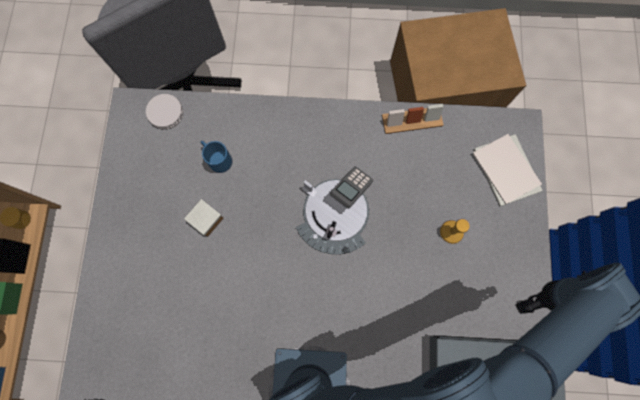

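View pics/side0.png

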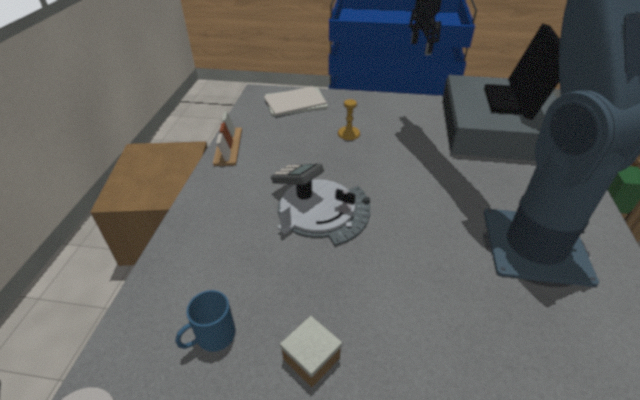

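The stand is at about (335,212) in the top view and (320,207) in the side view. The mug, gift box and candlestick are all well clear of it. Next I'll enlarge it.

Run:
```python
from h import *
a=cv2.imread('pics/top0.png')[155:265,280:390];cv2.imwrite('pics/topc.png',cv2.resize(a,None,fx=5.4,fy=5.4,interpolation=cv2.INTER_CUBIC))
a=cv2.imread('pics/side0.png')[150:255,260:385];cv2.imwrite('pics/sidec.png',cv2.resize(a,None,fx=5.4,fy=5.4,interpolation=cv2.INTER_CUBIC))
```

```text
(no output)
```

View pics/topc.png

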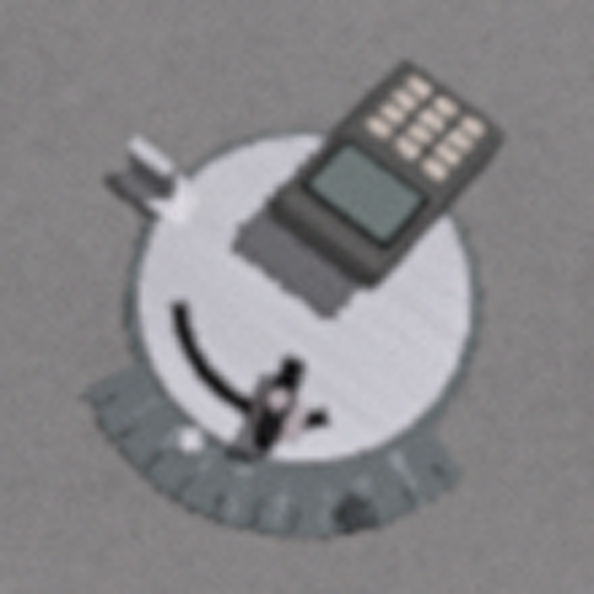

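View pics/sidec.png

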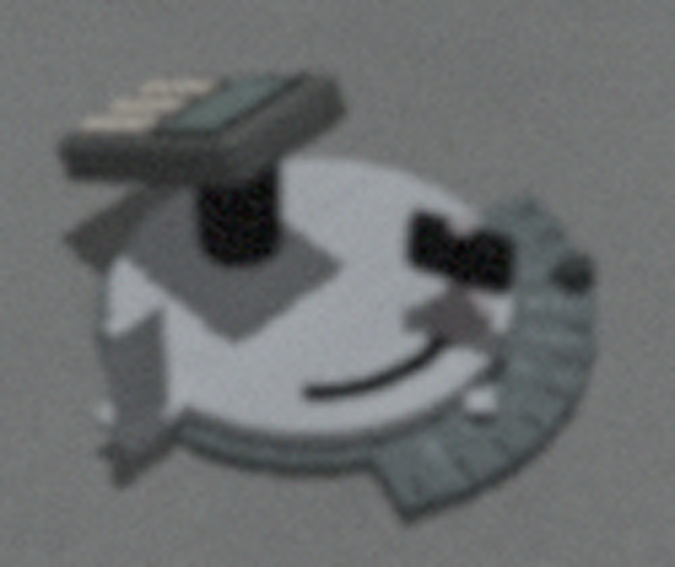

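The plate, pointer (white, about (315,236)), rider (dark, about (346,250)), knob bar and lug are all visible in the top view. Next I'll measure them.

```bash
cat > meas.py <<'E'
from h import *
from scipy.optimize import least_squares
np.set_printoptions(precision=2,suppress=True)
def plate(im,n='top',guess=None):
    g=im.astype(int); m=((g.min(2)>150)).astype(np.uint8)
    k,l,s,c=cv2.connectedComponentsWithStats(m)
    i=1+np.argmax(s[1:,4]); m=(l==i).astype(np.uint8)
    cn=max(cv2.findContours(m,cv2.RETR_EXTERNAL,cv2.CHAIN_APPROX_NONE)[0],key=len)[:,0]
    P=np.array([onz(n,u,v,22)[:2] for u,v in cn])
    f=lambda q:np.hypot(P[:,0]-q[0],P[:,1]-q[1])-q[2]
    r=least_squares(f,[*P.mean(0),100],loss='cauchy',f_scale=1.)
    return r.x,np.mean(abs(r.fun)<3),len(P)
def cen(im,mask,win):
    x0,x1,y0,y1=win; ys,xs=np.nonzero(mask[y0:y1,x0:x1]); return xs.mean()+x0,ys.mean()+y0,len(xs)
E
python3 - <<'E'
from meas import *
im=cv2.imread('pics/top0.png');d=np.load('pics/top0.npy')
for n in('top','side'):print(plate(cv2.imread('pics/%s0.png'%n),n))
print(im[225:250,305:325].min(2)); print(im[238:258,335:360].max(2))
for u,v in [(300,240),(335,215),(380,290),(345,250),(308,184)]: print(u,v,dep('top',u,v,d[v,u]))
E
```

```text
(array([ 938.15, -903.5 ,  168.93]), np.float64(0.04119850187265917), 1068)
(array([498.97, 346.54,  42.53]), np.float64(0.5161290322580645), 124)
[[100 100 104  98 120 166 193 199 199 198 190 159 110  50  26  58 112 158
  189 199]
 [102 103 105  99 102 144 189 200 201 200 199 190 162 110  51  24  60 114
  160 191]
 [101 104 104 101  93 114 161 192 201 200 199 201 191 160 105  52  27  54
  102 145]
 [105 102 107 109 103 100 133 168 192 198 199 201 201 191 164 112  62  32
   47  80]
 [106 105 114 114 109 104 107 132 171 191 199 198 200 202 192 169 131  87
   44  29]
 [111 112 110 108 105 101 101 103 132 173 190 199 195 202 201 197 181 160
  111  64]
 [114 112 107 103 104 103 105 100 104 134 170 193 197 199 200 200 201 194
  167 125]
 [107 104 104 105 105 104 101 100  99 101 131 168 191 198 198 198 200 203
  197 166]
 [ 99 105 100 105 103 103 105 105 109 111 114 141 174 193 199 198 199 201
  200 171]
 [ 98 104 106 105 103 102 106 124 141 158 162 158 148 161 183 194 201 205
  185 144]
 [102 106 104 104 103 109 120 126 158 189 193 180 139 121 138 168 194 194
  171 122]
 [105 104 107 104 
[... 2731 characters left out ...]
133 133 131 134]
 [112 114 116 114 115 114 109  95  84  73  85 105 113 118 119 122 131 136
  135 136 133 131 132 134 131]
 [115 113 117 113 106 104 115 117 122 119 125 132 134 133 131 134 132 135
  134 133 134 131 133 131 132]
 [126 122 129 127 123 121 127 134 134 135 138 137 131 133 130 132 132 134
  134 135 133 135 132 130 131]
 [131 131 133 133 131 130 133 135 134 133 138 136 130 127 129 132 133 132
  130 136 136 135 131 132 133]
 [133 129 133 130 132 129 134 132 132 134 135 133 129 128 129 131 132 130
  130 137 136 131 129 133 135]]
300 240 [446.25  56.64   0.89]
335 215 [529.57 -51.85  27.65]
380 290 [ 302.12 -206.55   -2.6 ]
345 250 [419.04 -89.13  24.89]
308 184 [612.18  38.73  85.29]
```

```bash
cat > meas.py <<'E'
from h import *
from scipy.optimize import least_squares
np.set_printoptions(precision=2,suppress=True)
WIN={'top':(285,385,160,262),'side':(262,385,155,255)}
def plate(im,n='top',z=22,thr=165):
    x0,x1,y0,y1=WIN[n]; g=im[y0:y1,x0:x1].astype(int); m=((g.min(2)>thr)).astype(np.uint8)
    k,l,s,c=cv2.connectedComponentsWithStats(m)
    i=1+np.argmax(s[1:,4]); m=(l==i).astype(np.uint8)
    cn=max(cv2.findContours(m,cv2.RETR_EXTERNAL,cv2.CHAIN_APPROX_NONE)[0],key=len)[:,0]
    P=np.array([onz(n,u+x0,v+y0,z)[:2] for u,v in cn])
    hull=cv2.convexHull(P.astype(np.float32))[:,0]
    f=lambda q:np.hypot(P[:,0]-q[0],P[:,1]-q[1])-q[2]
    x=np.array([*((hull.max(0)+hull.min(0))/2),100])
    r=least_squares(f,x,loss='cauchy',f_scale=1.)
    return r.x,np.mean(abs(r.fun)<3),len(P)
E
python3 - <<'E'
from meas import *
for n in('top','side'):
    for t in (140,155,170):print(n,t,plate(cv2.imread('pics/%s0.png'%n),n,thr=t))
C=plate(cv2.imread('pics/top0.png'))[0][:2]
def pol(p,s=''):
    v=p[:2]-C; print(s,p[:2],'r %.1f ang %.3f'%(np.hypot(*v),np.arctan2(*(-v)[::-1])))
pol(onz('top',315.0,236.0,18),'ptr top')
pol(onz('top',345.2,250,20),'rider top'); pol(onz('top',344.6,246.6,16),'rider tip top')
pol(onz('side',260+480/5.4,150+403/5.4,18),'ptr side')
pol(onz('side',260+573/5.4,150+272/5.4,20),'rider side')
pol(onz('top',280+278/5.4,155+400/5.4,80),'knob')
pol(onz('side',260+462/5.4,150+250/5.4,64),'knob s')
E
```

```text
top 140 (array([549.59, -54.15,  98.59]), np.float64(0.4682274247491639), 299)
top 155 (array([549.61, -54.2 ,  97.73]), np.float64(0.4503311258278146), 302)
top 170 (array([549.63, -54.32,  96.86]), np.float64(0.46735395189003437), 291)
side 140 (array([547.71, -52.48,  95.23]), np.float64(0.3614864864864865), 296)
side 155 (array([ 694.87, -114.16,  173.87]), np.float64(0.28888888888888886), 135)Traceback (most recent call last):
  File "<stdin>", line 3, in <module>
  File "meas.py", line 8, in plate
    i=1+np.argmax(s[1:,4]); m=(l==i).astype(np.uint8)
        ~~~~~~~~~^^^^^^^^^
    return _wrapfunc(a, 'argmax', axis=axis, out=out, **kwds)
    return bound(*args, **kwds)
ValueError: attempt to get argmax of an empty sequence
```

```bash
cat >> meas.py <<'E'
C=np.array([549.6,-54.2]); Cs=np.array([547.7,-52.5])
def pol(p,s='',C=C):
    v=p[:2]-C; print(s,p[:2],'r %.1f ang %.3f'%(np.hypot(*v),np.arctan2(*(-v)[::-1])))
E
python3 - <<'E'
from meas import *
pol(onz('top',315.0,236.0,18),'ptr top')
pol(onz('top',345.2,250,20),'rider top'); pol(onz('top',344.6,246.6,16),'rider tip top')
pol(onz('side',260+480/5.4,150+403/5.4,18),'ptr side',Cs)
pol(onz('side',260+573/5.4,150+272/5.4,20),'rider side',Cs)
pol(onz('top',280+278/5.4,155+400/5.4,80),'knob')
pol(onz('side',260+462/5.4,150+250/5.4,64),'knob s',Cs)
a=cv2.imread('pics/top0.png')[195:260,300:365];cv2.imwrite('pics/topc2.png',cv2.resize(a,None,fx=9,fy=9,interpolation=cv2.INTER_CUBIC))
a=cv2.imread('pics/side0.png')[180:245,320:385];cv2.imwrite('pics/sidec2.png',cv2.resize(a,None,fx=9,fy=9,interpolation=cv2.INTER_CUBIC))
E
```

```text
ptr top [459.39   8.56] r 109.9 ang -0.608
rider top [419.69 -89.98] r 134.7 ang 0.269
rider tip top [430.94 -87.77] r 123.3 ang 0.276
ptr side [455.93  13.71] r 113.2 ang -0.625
rider side [418.76 -81.69] r 132.2 ang 0.223
knob [474.22 -42.28] r 76.3 ang -0.157
knob s [471.65 -40.94] r 76.9 ang -0.151
```

View pics/topc2.png

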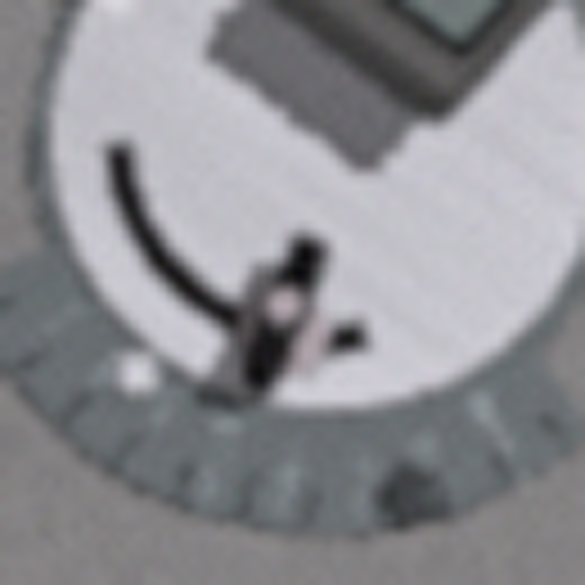

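View pics/sidec2.png

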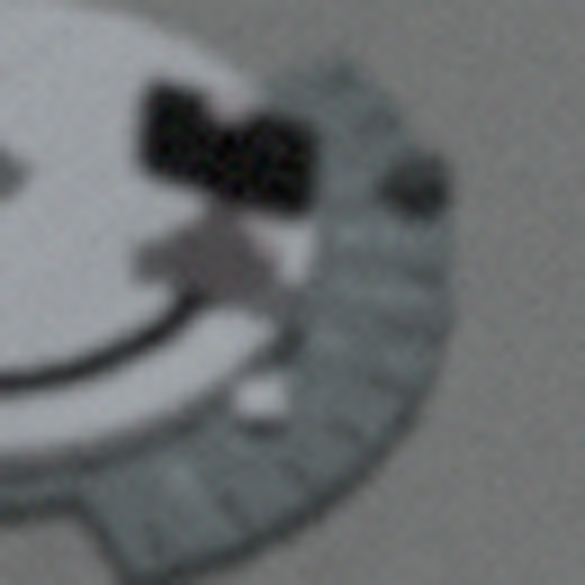

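Run:
```python
from meas import *
from scipy.spatial.transform import Rotation as Ro
o=robot.get_obs();q=o['tool_rot'];R=Ro.from_quat([*q[1:],q[0]]).as_matrix();print(R)
d=np.load('pics/top0.npy');im=cv2.imread('pics/top0.png')
# bar dark mask
for n,win,z in(('top',(322,340,219,242),80),('side',(333,358,187,206),64)):
    im=cv2.imread('pics/%s0.png'%n);x0,x1,y0,y1=win
    m=im[y0:y1,x0:x1].max(2)<75
    ys,xs=np.nonzero(m);P=np.array([onz(n,u+x0,v+y0,z)[:2] for u,v in zip(xs,ys)]);
    r=cv2.minAreaRect(P.astype(np.float32));print(n,len(P),P.mean(0),r,cv2.boxPoints(r).tolist())
    vx,vy=cv2.fitLine(P.astype(np.float32),cv2.DIST_L2,0,.01,.01).ravel()[:2];print(np.arctan2(vy,vx))
# heights map
d=np.load('pics/top0.npy')
for v in range(160,256,4):
    print(v,' '.join('%4d'%(dep('top',u,v,d[v,u])[2]) for u in range(296,380,4)))
```

```text
[[-0.    0.89  0.45]
 [ 0.    0.45 -0.89]
 [-1.   -0.   -0.  ]]
top 70 [467.66 -35.69] ((468.0601806640625, -33.38508605957031), (38.7110595703125, 57.27603530883789), 27.95415687561035) [[437.53851318359375, -17.161663055419922], [464.38751220703125, -67.75489807128906], [498.58184814453125, -49.6085090637207], [471.73284912109375, 0.9847259521484375]]
-0.55431026
side 196 [471.78 -39.24] ((471.6539611816406, -40.423095703125), (48.809608459472656, 49.888572692871094), 6.865616321563721) [[444.4422912597656, -18.575054168701172], [450.4060363769531, -68.10588836669922], [498.8656311035156, -62.27113723754883], [492.9018859863281, -12.740303039550781]]
-0.5208327
160   -2    2    1   -6   -3   -3    7    0   -3    3    8    0    3    0    0    0    5    3   -2    4    2
164    0   -4    0   -4    3   -1    1    2    1   10    0    0   -7    3   -3    5    1   -3   -4    4   -5
168    1    0   -2    3    1    0   -1   -1    1    2   -3    0    0    0    5   59    0    5    0    0    5
172    0   -1   -1   -4    7    1   -2    4   -5   -3    0    2   -1   -3   70   62   55   51    0   
[... 242 characters left out ...]
51   85   -2   -4   25   21   20   27   20  103  101   95   93   85   84   76   75    1    1
188    1    0   17   39   56   24   25   22   20   27  116  114  115  108  100   94   91   80    0    0    1
192    3    3    3   21   18   24   20   17   21  125  122  121  119  111  112  100   92    0    0    0    0Traceback (most recent call last):
  File "<stdin>", line 15, in <module>
  File "<stdin>", line 15, in <genexpr>
  File "h.py", line 13, in dep
    o,r=ray(n,u,v);return o+r*d
        ~~~^^^^^^^
  File "h.py", line 6, in ray
    c=robot.get_calibration(n);K=np.array(c['intrinsics']);T=np.array(c['world_to_cam']);R=T[:3,:3];t=T[:3,3]
ValueError: time passes only in moves, steps and waits
```

```bash
python3 - <<'E'
import re
s=open('h.py').read()
s=s.replace("def look","_c={}\ndef cal(n):\n    if n not in _c:_c[n]=robot.get_calibration(n)\n    return _c[n]\ndef look").replace("c=robot.get_calibration(n);","c=cal(n);")
open('h.py','w').write(s)
E
python3 - <<'E'
from meas import *
d=np.load('pics/top0.npy')
for v in range(184,214,3):
    print(v,'|'.join('%4d %4d %4d'%tuple(dep('top',u,v,d[v,u])) for u in range(320,362,4)))
for v in range(216,252,2):
    print(v,' '.join('%4d'%(dep('top',u,v,d[v,u])[2]) for u in range(310,356,2)))
a=cv2.imread('pics/top0.png')[212:246,314:348];cv2.imwrite('pics/topc3.png',cv2.resize(a,None,fx=16,fy=16,interpolation=cv2.INTER_CUBIC))
E
```

```text
184  630    2   25| 632  -10   21| 633  -23   20| 632  -36   27| 635  -50   20| 612  -61  103| 614  -73  101| 616  -86   95| 617  -98   93| 620 -111   85| 621 -124   84
187  622    1   17| 621  -11   23| 621  -24   26| 622  -37   24| 600  -49  111| 599  -61  117| 603  -73  106| 604  -86  104| 605  -98  100| 611 -112   83| 610 -124   91
190  609    1   26| 612  -11   20| 611  -24   26| 587  -37  120| 588  -49  121| 591  -61  113| 590  -73  116| 593  -86  108| 596  -99  102| 598 -111   96| 600 -124   89
193  600    0   24| 601  -12   22| 602  -25   23| 579  -37  115| 579  -49  120| 579  -61  122| 578  -73  126| 581  -86  117| 586  -99  104| 587 -111   99| 589 -124   95
196  590    0   25| 592  -12   19| 592  -26   22| 571  -38  108| 570  -50  118| 568  -62  128| 570  -74  123| 572  -86  118| 573  -99  116| 576 -111  105| 585 -126   72
199  581    0   18| 581  -13   22| 583  -26   17| 582  -39   25| 562  -50  110| 238  -25 1464| 561  -74  121| 562  -87  117| 564  -99  116| 568 -112  102| 587 -130   25
202  571   -1   19| 572  -14   19| 572  -27   22| 573  -40   18| 573  -53   23| 554  -
[... 2031 characters left out ...]
   15   13   12   11   13   16   13   15    9    6   10   14   11   11    8   10    9   17    9   12    6
242   10   10   10   11   10   11    7   12   13    7   10    5    7   14   13   15   13    4   11   11   14   11    9
244   10    3   11    6   15   12   12   12   14   10    6   12    6   15   10    8   10    8   12    6    8    6   15
246    1   12    8    8    9   10    9   11    8   16   12   13    7   11   11    8   10   11    3    7   11   10   12
248    0   -1    6   13    9    5    8    9   15 1464    6    9   12   12    8   10   17   19   22    8   13   12   10
250    0    6    0    0    0   12    7   12   11    5   12    8   11    9    9   12    7   22   22   13    9    5    4
```

View pics/topc3.png

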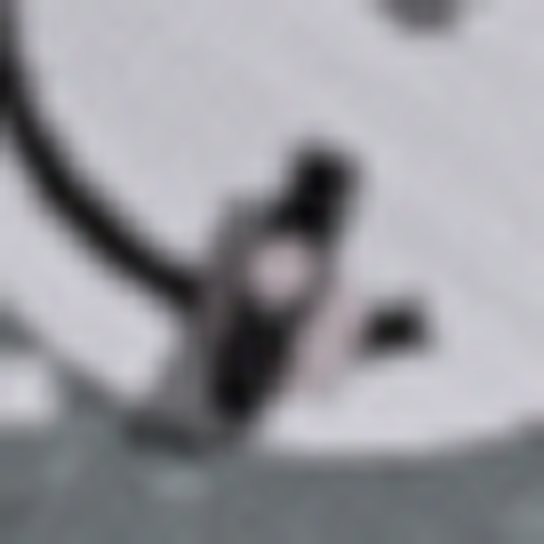

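```bash
cat >> meas.py <<'E'
def knob(im,d):
    P=[]
    for v in range(216,244):
        for u in range(318,346):
            p=dep('top',u,v,d[v,u])
            if 62<p[2]<95: P.append(onz('top',u,v,80)[:2])
    P=np.array(P,np.float32);r=cv2.minAreaRect(P);vx,vy=cv2.fitLine(P,cv2.DIST_L2,0,.01,.01).ravel()[:2]
    print('knob',len(P),P.mean(0),'ext',r[1],'cent',r[0],'yaw',np.arctan(vy/vx))
def lug(d,win=(298,330,165,200)):
    P=[]
    for v in range(win[2],win[3]):
        for u in range(win[0],win[1]):
            p=dep('top',u,v,d[v,u])
            if 72<p[2]<95: P.append(onz('top',u,v,82)[:2])
    P=np.array(P,np.float32);r=cv2.minAreaRect(P);vx,vy=cv2.fitLine(P,cv2.DIST_L2,0,.01,.01).ravel()[:2]
    print('lug',len(P),P.mean(0),'ext',r[1],'yaw of radial',np.arctan2(vy,vx)); pol(P.mean(0),'lug')
E
python3 - <<'E'
from meas import *
im=cv2.imread('pics/top0.png');d=np.load('pics/top0.npy')
knob(im,d);lug(d);pol(onz('top',331.5,228.9,80),'cap')
E
```

```text
knob 80 [474.16 -41.97] ext (13.746231079101562, 54.381229400634766) cent (474.6460876464844, -42.0996208190918) yaw -0.33052292
lug 37 [614.29  39.31] ext (29.980125427246094, 12.195408821105957) yaw of radial 0.94919
lug [614.29  39.31] r 113.7 ang -2.176
cap [474.76 -42.31] r 75.8 ang -0.158
```

```bash
cat > to.py <<'E'
from meas import *
from scipy.spatial.transform import Rotation as Ro
def to(p,yaw=None,o=None):
    o=o or robot.get_obs();q=o['tool_rot'];R=Ro.from_quat([*q[1:],q[0]]).as_matrix()
    zy=np.arctan2(R[1,2],R[0,2])
    print('t',round(o['time'],2),'tcp',o['tcp_pos'],'zyaw %.3f'%zy,'tilt',R[2,1:],'q7 %.2f q1 %.2f'%(o['joints'][6],o['joints'][0]))
    print(' delta tool',R.T@(np.array(p,float)-o['tcp_pos']))
    if yaw is not None: print(' rx needed %.3f'%(zy-yaw))
E
python3 -c "
from to import *
to([474,-42,180],-1.90)"
```

```text
t 0.1 tcp [ 294.01 -579.11  252.49] zyaw -1.101 tilt [-0. -0.] q7 -0.07 q1 1.03
 delta tool [  73.05  403.69 -397.29]
 rx needed 0.799
```

Call:
move_arm([
  {"dy": 25,"dz": -25},
  {"dy": 25,"dz": -25},
  {"dy": 25,"dz": -25},
  {"dy": 25,"dz": -25},
  {"dy": 25,"dz": -25},
  {"dy": 25,"dz": -25},
  {"dy": 25,"dz": -25},
  {"dy": 25,"dz": -25},
  {"dy": 25,"dz": -25},
  {"dy": 25,"dz": -25},
  {"dy": 25,"dz": -25},
  {"dy": 25,"dz": -25},
  {"dy": 25,"dz": -25},
  {"dy": 25,"dz": -25},
  {"dy": 25,"dz": -24},
  {"dy": 24,"dz": -24},
], hand=110, squeeze=60)

```text
invalid input
```

Call:
move_arm([
  {"rx": 0.1,"dx": 5},
  {"rx": 0.1,"dx": 5},
  {"rx": 0.1,"dx": 5},
  {"rx": 0.1,"dx": 5},
  {"rx": 0.1,"dx": 5},
  {"rx": 0.1,"dx": 5},
  {"rx": 0.1,"dx": 5},
  {"rx": 0.1,"dx": 5},
  {},
  {},
])

```text
invalid input
```

```bash
python3 -c "
from to import *
to([474,-42,67],-1.90);o=robot.get_obs();print(o['finger_gap'],o['wrist_force'],o['torque'])"
```

```text
t 0.1 tcp [ 294.01 -579.11  252.49] zyaw -1.101 tilt [-0. -0.] q7 -0.07 q1 1.03
 delta tool [ 186.05  403.71 -397.11]
 rx needed 0.799
85.18005068292479 [-0.22 -0.24  0.22] [-0.03  0.   -0.06]
```

Call:
move_arm([
  {"dx": 0,"dy": 25,"dz": -25,"rx": 0,"ry": 0,"rz": 0},
  {"dx": 0,"dy": 25,"dz": -25,"rx": 0,"ry": 0,"rz": 0},
], hand=110, squeeze=60)

```text
time: 0.27
tcp_pos: [314.8, -512.8, 252.5]
tool_rot: [0.602, 0.371, 0.602, -0.371]
wrist_force: [1.2, 0.6, 0.8]
finger_gap: 63.9
```

Call:
move_arm([
  {"dx": 0,"dy": 25,"dz": -25,"rx": 0,"ry": 0,"rz": 0},
  {"dx": 0,"dy": 25,"dz": -25,"rx": 0,"ry": 0,"rz": 0},
  {"dx": 0,"dy": 25,"dz": -25,"rx": 0,"ry": 0,"rz": 0},
  {"dx": 0,"dy": 25,"dz": -25,"rx": 0,"ry": 0,"rz": 0},
  {"dx": 0,"dy": 25,"dz": -25,"rx": 0,"ry": 0,"rz": 0},
  {"dx": 0,"dy": 25,"dz": -25,"rx": 0,"ry": 0,"rz": 0},
  {"dx": 0,"dy": 25,"dz": -25,"rx": 0,"ry": 0,"rz": 0},
  {"dx": 0,"dy": 25,"dz": -25,"rx": 0,"ry": 0,"rz": 0},
  {"dx": 0,"dy": 25,"dz": -25,"rx": 0,"ry": 0,"rz": 0},
  {"dx": 0,"dy": 25,"dz": -25,"rx": 0,"ry": 0,"rz": 0},
  {"dx": 0,"dy": 25,"dz": -25,"rx": 0,"ry": 0,"rz": 0},
  {"dx": 0,"dy": 25,"dz": -25,"rx": 0,"ry": 0,"rz": 0},
  {"dx": 0,"dy": 25,"dz": -25,"rx": 0,"ry": 0,"rz": 0},
  {"dx": 0,"dy": 25,"dz": -25,"rx": 0,"ry": 0,"rz": 0},
])

```text
time: 1.43
tcp_pos: [469.8, -40.2, 253.2]
tool_rot: [0.603, 0.37, 0.603, -0.37]
wrist_force: [1.1, -0.4, 0.7]
finger_gap: 48.6
```

Call:
move_arm([
  {"dx": 5,"dy": 0,"dz": 0,"rx": 0.1,"ry": 0,"rz": 0},
  {"dx": 5,"dy": 0,"dz": 0,"rx": 0.1,"ry": 0,"rz": 0},
  {"dx": 5,"dy": 0,"dz": 0,"rx": 0.1,"ry": 0,"rz": 0},
  {"dx": 5,"dy": 0,"dz": 0,"rx": 0.1,"ry": 0,"rz": 0},
  {"dx": 5,"dy": 0,"dz": 0,"rx": 0.1,"ry": 0,"rz": 0},
  {"dx": 5,"dy": 0,"dz": 0,"rx": 0.1,"ry": 0,"rz": 0},
  {"dx": 5,"dy": 0,"dz": 0,"rx": 0.1,"ry": 0,"rz": 0},
  {"dx": 5,"dy": 0,"dz": 0,"rx": 0.1,"ry": 0,"rz": 0},
  {"dx": 0,"dy": 0,"dz": 0,"rx": 0,"ry": 0,"rz": 0},
  {"dx": 0,"dy": 0,"dz": 0,"rx": 0,"ry": 0,"rz": 0},
])

```text
time: 2.27
tcp_pos: [469.5, -41.7, 213.0]
tool_rot: [-0.412, -0.574, -0.412, 0.575]
wrist_force: [0.3, -0.6, -0.4]
finger_gap: 48.3
```

```bash
python3 -c "
from to import *
to([474,-42,67],-1.90);o=robot.get_obs();print(o['finger_gap'],o['wrist_force'],o['torque'])"
```

```text
t 2.27 tcp [469.47 -41.73 213.03] zyaw -1.898 tilt [-0.  0.] q7 -1.96 q1 0.12
 delta tool [146.02   4.51  -1.26]
 rx needed 0.002
48.28587218773549 [ 0.35 -0.65 -0.38] [ 0.   -0.01 -0.03]
```

Call:
move_arm([
  {"dx": 25,"dy": 2,"dz": 0,"rx": 0,"ry": 0,"rz": 0},
  {"dx": 25,"dy": 2,"dz": -1,"rx": 0,"ry": 0,"rz": 0},
  {"dx": 25,"dy": 0,"dz": 0,"rx": 0,"ry": 0,"rz": 0},
  {"dx": 25,"dy": 0,"dz": 0,"rx": 0,"ry": 0,"rz": 0},
  {"dx": 25,"dy": 0,"dz": 0,"rx": 0,"ry": 0,"rz": 0},
  {"dx": 15,"dy": 0,"dz": 0,"rx": 0,"ry": 0,"rz": 0},
  {"dx": 6,"dy": 0,"dz": 0,"rx": 0,"ry": 0,"rz": 0},
  {"dx": 0,"dy": 0,"dz": 0,"rx": 0,"ry": 0,"rz": 0},
  {"dx": 0,"dy": 0,"dz": 0,"rx": 0,"ry": 0,"rz": 0},
])

```text
time: 3.02
tcp_pos: [474.4, -42.2, 67.9]
tool_rot: [0.411, 0.575, 0.411, -0.575]
wrist_force: [0.3, -0.3, 0.9]
finger_gap: 49.1
```

```bash
python3 -c "
from to import *
look('side','s1')
to([473.5,-41.8,67],-1.90);o=robot.get_obs();print(o['finger_gap'],o['wrist_force'],o['torque'])
a=cv2.imread('pics/s1.png')[130:255,260:420];cv2.imwrite('pics/s1c.png',cv2.resize(a,None,fx=4.5,fy=4.5,interpolation=cv2.INTER_CUBIC))"
```

```text
t 3.07 tcp [474.76 -42.22  68.26] zyaw -1.900 tilt [ 0. -0.] q7 -2.02 q1 0.08
 delta tool [ 1.26 -1.33  0.01]
 rx needed -0.000
48.452555010056706 [ 0.39 -0.21 -0.38] [-0.01  0.02  0.04]
```

View pics/s1c.png

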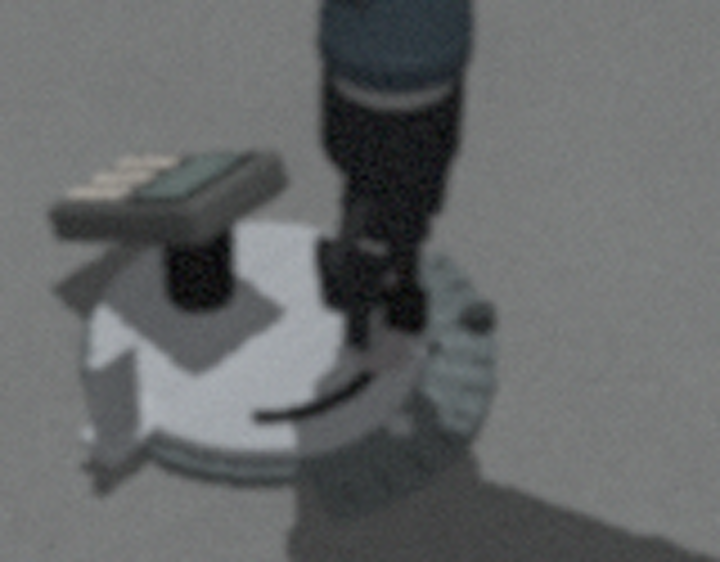

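The gripper straddles the knob, clear of the terminal. Closing it now.

Call:
move_arm([
  {"dx": 0,"dy": 0,"dz": 0,"rx": 0,"ry": 0,"rz": 0},
  {"dx": 0,"dy": 0,"dz": 0,"rx": 0,"ry": 0,"rz": 0},
  {"dx": 0,"dy": 0,"dz": 0,"rx": 0,"ry": 0,"rz": 0},
  {"dx": 0,"dy": 0,"dz": 0,"rx": 0,"ry": 0,"rz": 0},
  {"dx": 0,"dy": 0,"dz": 0,"rx": 0,"ry": 0,"rz": 0},
  {"dx": 0,"dy": 0,"dz": 0,"rx": 0,"ry": 0,"rz": 0},
], hand=255, squeeze=60)

```text
time: 3.57
tcp_pos: [474.7, -41.8, 68.2]
tool_rot: [0.412, 0.576, 0.411, -0.575]
wrist_force: [-0.2, 0.9, 7.0]
finger_gap: 13.6
```

```bash
cat > st.py <<'E'
from to import *
to([474.2,-42,67],-1.90);o=robot.get_obs();print(o['finger_gap'],o['wrist_force'],o['torque'])
E
python3 st.py
```

```text
t 3.57 tcp [474.73 -41.8   68.2 ] zyaw -1.899 tilt [ 0. -0.] q7 -2.02 q1 0.08
 delta tool [ 1.2  -0.44  0.36]
 rx needed 0.001
13.554432526078976 [-0.23  0.93  7.02] [0.17 0.29 0.31]
```

Call:
move_arm([
  {"dx": 0,"dy": 0,"dz": 0,"rx": -0.05,"ry": 0,"rz": 0},
  {"dx": 0,"dy": 0,"dz": 0,"rx": -0.05,"ry": 0,"rz": 0},
  {"dx": 0,"dy": 0,"dz": 0,"rx": -0.05,"ry": 0,"rz": 0},
  {"dx": 0,"dy": 0,"dz": 0,"rx": -0.05,"ry": 0,"rz": 0},
])

```text
time: 3.9
tcp_pos: [474.8, -41.7, 68.2]
tool_rot: [0.467, 0.532, 0.467, -0.53]
wrist_force: [0.2, 1.5, 6.1]
finger_gap: 13.0
```

```bash
python3 st.py
```

```text
t 3.9 tcp [474.77 -41.71  68.2 ] zyaw -1.699 tilt [ 0. -0.] q7 -1.87 q1 0.13
 delta tool [ 1.2  -0.53  0.36]
 rx needed 0.201
12.988016719942019 [0.25 1.53 6.05] [ 0.3   0.17 -0.28]
```

Call:
move_arm([
  {"dx": 0,"dy": 0,"dz": 0,"rx": -0.05,"ry": 0,"rz": 0},
  {"dx": 0,"dy": 0,"dz": 0,"rx": -0.05,"ry": 0,"rz": 0},
  {"dx": 0,"dy": 0,"dz": 0,"rx": -0.05,"ry": 0,"rz": 0},
  {"dx": 0,"dy": 0,"dz": 0,"rx": -0.05,"ry": 0,"rz": 0},
])

```text
time: 4.23
tcp_pos: [474.8, -41.6, 68.2]
tool_rot: [0.518, 0.482, 0.517, -0.481]
wrist_force: [-0.7, 2.2, 6.0]
finger_gap: 13.2
```

```bash
python3 st.py
```

```text
t 4.23 tcp [474.81 -41.6   68.2 ] zyaw -1.499 tilt [ 0. -0.] q7 -1.72 q1 0.17
 delta tool [ 1.2  -0.63  0.36]
 rx needed 0.401
13.200045975086613 [-0.68  2.16  6.01] [ 0.44  0.18 -0.35]
```

Call:
move_arm([
  {"dx": 0,"dy": 0,"dz": 0,"rx": -0.05,"ry": 0,"rz": 0},
  {"dx": 0,"dy": 0,"dz": 0,"rx": -0.05,"ry": 0,"rz": 0},
  {"dx": 0,"dy": 0,"dz": 0,"rx": -0.05,"ry": 0,"rz": 0},
  {"dx": 0,"dy": 0,"dz": 0,"rx": -0.05,"ry": 0,"rz": 0},
])

```text
time: 4.57
tcp_pos: [474.8, -41.5, 68.2]
tool_rot: [0.563, 0.428, 0.563, -0.427]
wrist_force: [-0.8, 2.7, 6.5]
finger_gap: 13.4
```

```bash
python3 st.py
```

```text
t 4.57 tcp [474.76 -41.47  68.2 ] zyaw -1.299 tilt [ 0. -0.] q7 -1.57 q1 0.21
 delta tool [ 1.2  -0.69  0.36]
 rx needed 0.601
13.35691592605176 [-0.82  2.75  6.45] [ 0.56  0.16 -0.33]
```

Call:
move_arm([
  {"dx": 0,"dy": 0,"dz": 0,"rx": -0.05,"ry": 0,"rz": 0},
  {"dx": 0,"dy": 0,"dz": 0,"rx": -0.05,"ry": 0,"rz": 0},
  {"dx": 0,"dy": 0,"dz": 0,"rx": -0.05,"ry": 0,"rz": 0},
  {"dx": 0,"dy": 0,"dz": 0,"rx": -0.05,"ry": 0,"rz": 0},
])

```text
time: 4.9
tcp_pos: [474.7, -41.4, 68.2]
tool_rot: [0.603, 0.37, 0.603, -0.369]
wrist_force: [-0.7, 2.4, 7.1]
finger_gap: 13.3
```

```bash
python3 st.py
```

```text
t 4.9 tcp [474.75 -41.35  68.2 ] zyaw -1.099 tilt [0. 0.] q7 -1.42 q1 0.25
 delta tool [ 1.2  -0.78  0.33]
 rx needed 0.801
13.271463992934668 [-0.66  2.43  7.09] [ 0.64  0.23 -0.42]
```

Call:
move_arm([
  {"dx": 0,"dy": 0,"dz": 0,"rx": -0.05,"ry": 0,"rz": 0},
  {"dx": 0,"dy": 0,"dz": 0,"rx": -0.05,"ry": 0,"rz": 0},
  {"dx": 0,"dy": 0,"dz": 0,"rx": -0.05,"ry": 0,"rz": 0},
  {"dx": 0,"dy": 0,"dz": 0,"rx": -0.05,"ry": 0,"rz": 0},
  {"dx": 0,"dy": 0,"dz": 0,"rx": -0.04,"ry": 0,"rz": 0},
])

```text
time: 5.32
tcp_pos: [474.7, -41.2, 68.2]
tool_rot: [0.643, 0.295, 0.642, -0.294]
wrist_force: [-1.6, 3.9, 7.2]
finger_gap: 12.9
```

```bash
python3 st.py
```

```text
t 5.32 tcp [474.67 -41.2   68.19] zyaw -0.859 tilt [0. 0.] q7 -1.23 q1 0.30
 delta tool [ 1.19 -0.88  0.3 ]
 rx needed 1.041
12.883843833986507 [-1.65  3.9   7.17] [ 0.83  0.35 -0.43]
```

Call:
move_arm([
  {"dx": 0,"dy": 0,"dz": 0,"rx": 0,"ry": 0,"rz": 0},
  {"dx": 0,"dy": 0,"dz": 0,"rx": 0,"ry": 0,"rz": 0},
  {"dx": 0,"dy": 0,"dz": 0,"rx": 0,"ry": 0,"rz": 0},
  {"dx": 0,"dy": 0,"dz": 0,"rx": 0,"ry": 0,"rz": 0},
], hand=110)

```text
time: 5.65
tcp_pos: [473.9, -42.4, 67.3]
tool_rot: [0.643, 0.295, 0.642, -0.295]
wrist_force: [-0.3, -1.0, -0.0]
finger_gap: 48.5
```

Call:
move_arm([
  {"dx": -25,"dy": 0,"dz": 0,"rx": 0,"ry": 0,"rz": 0},
  {"dx": -25,"dy": 0,"dz": 0,"rx": 0,"ry": 0,"rz": 0},
  {"dx": -25,"dy": 0,"dz": 0,"rx": 0,"ry": 0,"rz": 0},
  {"dx": -25,"dy": 0,"dz": 0,"rx": 0,"ry": 0,"rz": 0},
  {"dx": -10,"dy": 0,"dz": 0,"rx": 0,"ry": 0,"rz": 0},
])

```text
time: 6.07
tcp_pos: [475.3, -42.2, 180.0]
tool_rot: [0.644, 0.296, 0.641, -0.295]
wrist_force: [1.5, 0.1, -0.0]
finger_gap: 48.8
```

```bash
python3 -c "
from to import *
to([616,39.5,180],-0.61);o=robot.get_obs();print(o['finger_gap'],o['wrist_force'],o['torque'])
look('side','s2');
a=cv2.imread('pics/s2.png')[130:255,260:420];cv2.imwrite('pics/s2c.png',cv2.resize(a,None,fx=4.5,fy=4.5,interpolation=cv2.INTER_CUBIC))"
```

```text
t 6.07 tcp [475.32 -42.23 180.05] zyaw -0.861 tilt [0. 0.] q7 -1.11 q1 0.40
 delta tool [  0.54 159.98  29.6 ]
 rx needed -0.251
48.82108842308742 [ 1.52  0.09 -0.03] [ 0.03 -0.02  0.01]
```

View pics/s2c.png

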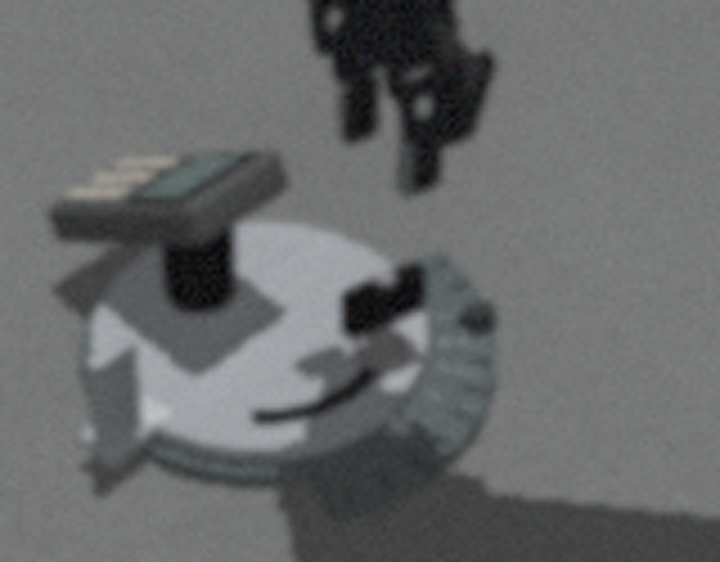

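Call:
move_arm([
  {"dx": 0,"dy": 25,"dz": 5,"rx": 0,"ry": 0,"rz": 0},
  {"dx": 0,"dy": 25,"dz": 5,"rx": 0,"ry": 0,"rz": 0},
  {"dx": 0,"dy": 25,"dz": 5,"rx": 0,"ry": 0,"rz": 0},
  {"dx": 0,"dy": 25,"dz": 5,"rx": 0,"ry": 0,"rz": 0},
  {"dx": 0,"dy": 25,"dz": 5,"rx": 0,"ry": 0,"rz": 0},
  {"dx": 0,"dy": 25,"dz": 5,"rx": 0,"ry": 0,"rz": 0},
  {"dx": 0,"dy": 10,"dz": 0,"rx": -0.05,"ry": 0,"rz": 0},
  {"dx": 0,"dy": 0,"dz": 0,"rx": -0.1,"ry": 0,"rz": 0},
  {"dx": 0,"dy": 0,"dz": 0,"rx": -0.1,"ry": 0,"rz": 0},
  {"dx": 0,"dy": 0,"dz": 0,"rx": 0,"ry": 0,"rz": 0},
])

```text
time: 6.95
tcp_pos: [614.1, 39.3, 175.3]
tool_rot: [0.674, 0.211, 0.676, -0.212]
wrist_force: [-0.8, -0.1, 0.6]
finger_gap: 48.7
```

```bash
python3 -c "
from to import *
to([615,39.7,65],-0.61);look('side','s3');
a=cv2.imread('pics/s3.png')[120:255,240:400];cv2.imwrite('pics/s3c.png',cv2.resize(a,None,fx=4.4,fy=4.4,interpolation=cv2.INTER_CUBIC))"
```

```text
t 6.95 tcp [614.14  39.34 175.3 ] zyaw -0.607 tilt [-0. -0.] q7 -1.03 q1 0.23
 delta tool [110.3    0.96   0.72]
 rx needed 0.003
```

View pics/s3c.png

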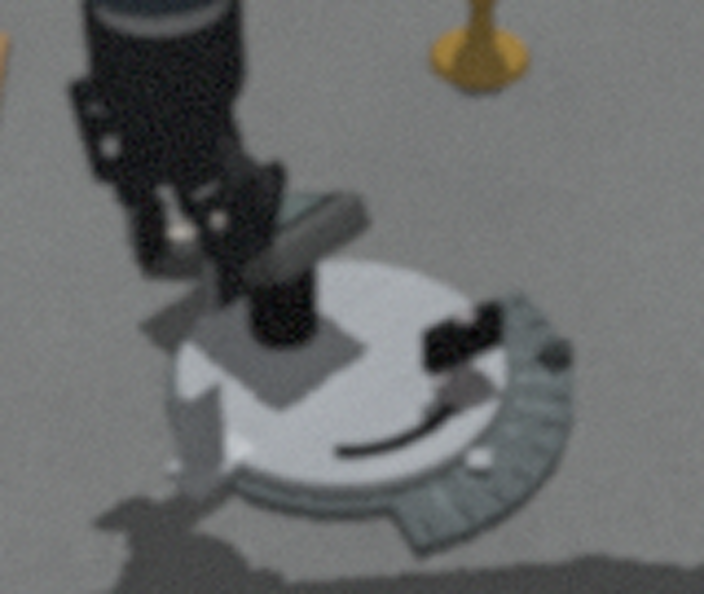

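Call:
move_arm([
  {"dx": 25,"dy": 1,"dz": 1,"rx": 0,"ry": 0,"rz": 0},
  {"dx": 25,"dy": 0,"dz": 0,"rx": 0,"ry": 0,"rz": 0},
  {"dx": 25,"dy": 0,"dz": 0,"rx": 0,"ry": 0,"rz": 0},
  {"dx": 25,"dy": 0,"dz": 0,"rx": 0,"ry": 0,"rz": 0},
  {"dx": 10,"dy": 0,"dz": 0,"rx": 0,"ry": 0,"rz": 0},
  {"dx": 0,"dy": 0,"dz": 0,"rx": 0,"ry": 0,"rz": 0},
])

```text
time: 7.5
tcp_pos: [613.9, 39.1, 64.3]
tool_rot: [0.672, 0.212, 0.676, -0.214]
wrist_force: [-0.6, 0.5, -0.1]
finger_gap: 48.9
```

```bash
python3 -c "
from to import *
to([615,39.7,65],-0.61);o=robot.get_obs();print(o['wrist_force']);im,d=look('side','s4');
a=im[120:255,240:400];cv2.imwrite('pics/s4c.png',cv2.resize(a,None,fx=4.4,fy=4.4,interpolation=cv2.INTER_CUBIC))"
```

```text
t 7.5 tcp [613.9   39.09  64.34] zyaw -0.613 tilt [-0. -0.] q7 -1.10 q1 0.18
 delta tool [-0.67  1.13  0.55]
 rx needed -0.003
[-0.59  0.45 -0.09]
```

View pics/s4c.png

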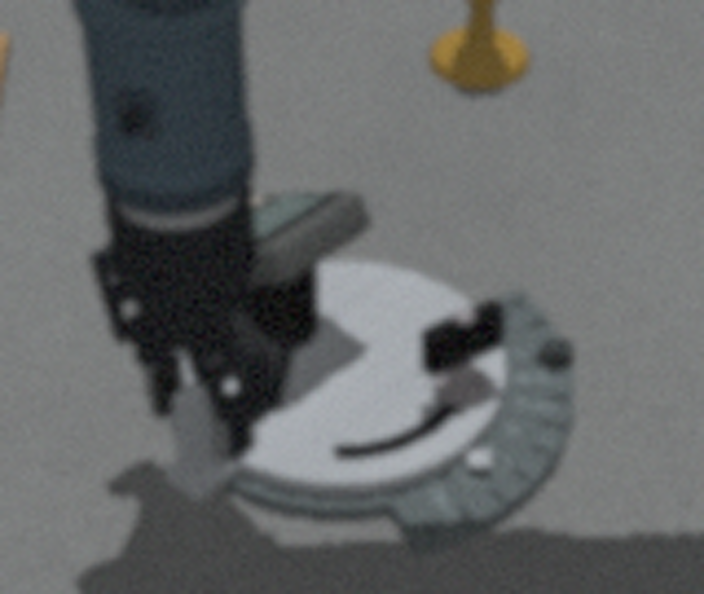

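Call:
move_arm([
  {"dx": 0,"dy": 0,"dz": 0,"rx": 0,"ry": 0,"rz": 0},
  {"dx": 0,"dy": 0,"dz": 0,"rx": 0,"ry": 0,"rz": 0},
  {"dx": 0,"dy": 0,"dz": 0,"rx": 0,"ry": 0,"rz": 0},
  {"dx": 0,"dy": 0,"dz": 0,"rx": 0,"ry": 0,"rz": 0},
  {"dx": 0,"dy": 0,"dz": 0,"rx": 0,"ry": 0,"rz": 0},
  {"dx": 0,"dy": 0,"dz": 0,"rx": 0,"ry": 0,"rz": 0},
], hand=255, squeeze=30)

```text
time: 8.05
tcp_pos: [616.8, 40.2, 68.8]
tool_rot: [0.675, 0.214, 0.674, -0.213]
wrist_force: [-3.1, 1.4, 6.8]
finger_gap: 9.8
```

Call:
move_arm([
  {"dx": 0,"dy": -0.1,"dz": -3.4,"rx": -0.03,"ry": 0,"rz": 0},
  {"dx": 0,"dy": -0.1,"dz": -3.4,"rx": -0.03,"ry": 0,"rz": 0},
  {"dx": 0,"dy": 0,"dz": 0,"rx": 0,"ry": 0,"rz": 0},
])

```text
time: 8.3
tcp_pos: [610.7, 44.4, 68.8]
tool_rot: [0.681, 0.192, 0.68, -0.191]
wrist_force: [-3.2, 1.1, 7.5]
finger_gap: 9.4
```

```bash
python3 st.py
```

```text
t 8.3 tcp [610.67  44.36  68.79] zyaw -0.550 tilt [0. 0.] q7 -1.06 q1 0.18
 delta tool [   1.53 -144.95  -71.23]
 rx needed 1.350
9.425011610693977 [-3.25  1.1   7.48] [ 0.39  0.8  -0.41]
```

Call:
move_arm([
  {"dx": 0,"dy": -0.2,"dz": -6.8,"rx": -0.06,"ry": 0,"rz": 0},
  {"dx": 0,"dy": -0.2,"dz": -6.8,"rx": -0.06,"ry": 0,"rz": 0},
  {"dx": 0,"dy": -0.2,"dz": -6.8,"rx": -0.06,"ry": 0,"rz": 0},
  {"dx": 0,"dy": -0.2,"dz": -6.8,"rx": -0.06,"ry": 0,"rz": 0},
  {"dx": 0,"dy": -0.2,"dz": -6.8,"rx": -0.06,"ry": 0,"rz": 0},
])

```text
time: 8.72
tcp_pos: [580.1, 58.2, 68.8]
tool_rot: [0.702, 0.089, 0.701, -0.087]
wrist_force: [-0.8, 3.1, 5.5]
finger_gap: 9.8
```

Call:
move_arm([
  {"dx": 0,"dy": -0.2,"dz": -6.8,"rx": -0.06,"ry": 0,"rz": 0},
  {"dx": 0,"dy": -0.2,"dz": -6.8,"rx": -0.06,"ry": 0,"rz": 0},
  {"dx": 0,"dy": -0.2,"dz": -6.8,"rx": -0.06,"ry": 0,"rz": 0},
  {"dx": 0,"dy": -0.2,"dz": -6.8,"rx": -0.06,"ry": 0,"rz": 0},
  {"dx": 0,"dy": -0.2,"dz": -6.8,"rx": -0.06,"ry": 0,"rz": 0},
  {"dx": 0,"dy": 0,"dz": 0,"rx": 0,"ry": 0,"rz": 0},
])

```text
time: 9.22
tcp_pos: [544.5, 62.5, 68.8]
tool_rot: [0.707, -0.018, 0.707, 0.02]
wrist_force: [-5.8, 6.2, 11.6]
finger_gap: 10.1
```

```bash
python3 st.py
python3 - <<'E'
from h import *
for n,w in(('side',(320,385,180,245)),('top',(300,365,195,260))):
    im,d=look(n,n+'5');a=im[w[2]:w[3],w[0]:w[1]];cv2.imwrite('pics/%s5c.png'%n,cv2.resize(a,None,fx=9,fy=9,interpolation=cv2.INTER_CUBIC))
E
```

```text
t 9.22 tcp [544.46  62.54  68.78] zyaw 0.053 tilt [0. 0.] q7 -0.65 q1 0.26
 delta tool [   1.48 -100.7   -75.66]
 rx needed 1.953
10.098157639887821 [-5.8   6.19 11.58] [ 0.97  1.42 -0.45]
```

View pics/side5c.png

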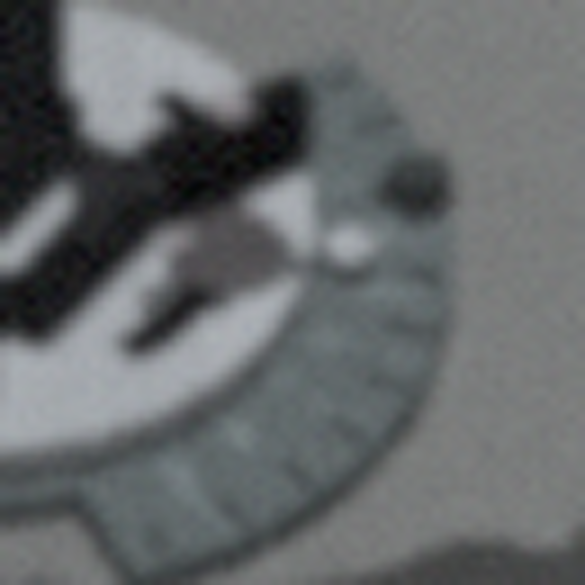

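View pics/top5c.png

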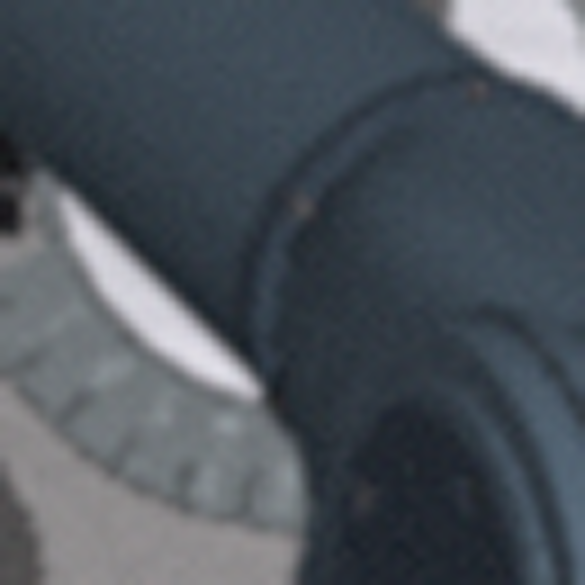

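```bash
cat >> meas.py <<'E'
def blob(im,win,white):
    x0,x1,y0,y1=win; g=im[y0:y1,x0:x1].astype(float)
    g=g.min(2) if white else g.max(2)
    w=np.clip(g-135,0,60) if white else np.clip(95-g,0,40)
    k,l,s,c=cv2.connectedComponentsWithStats((w>0).astype(np.uint8))
    i=1+np.argmax(s[1:,4]); w=w*(l==i)
    yy,xx=np.mgrid[y0:y1,x0:x1]; return (xx*w).sum()/w.sum(),(yy*w).sum()/w.sum(),s[i,4]
E
python3 - <<'E'
from meas import *
s0=cv2.imread('pics/side0.png');s5=cv2.imread('pics/side5.png');t0=cv2.imread('pics/top0.png')
for nm,n,im,w,wh,z in [('ptr0','side',s0,(344,354,220,230),1,18),('ptr5','side',s5,(355,363,202,212),1,18),('rid0','side',s0,(360,373,194,207),0,20),('rid5','side',s5,(360,373,194,207),0,20),('ptr0','top',t0,(311,319,233,241),1,18),('rid0','top',t0,(340,352,243,256),0,20)]:
    b=blob(im,w,wh);p=onz(n,b[0],b[1],z);pol(p,nm+n+' %.2f %.2f %d'%b,Cs if n=='side' else C)
E
```

```text
ptr0side 348.36 223.59 10 [457.61  10.24] r 109.8 ang -0.608
ptr5side 358.28 206.51 15 [437.74 -56.73] r 110.0 ang 0.038
rid0side 365.62 200.62 66 [420.01 -80.52] r 130.7 ang 0.216
rid5side 365.66 200.67 56 [419.89 -80.32] r 130.8 ang 0.214
ptr0top 315.29 235.50 27 [461.05   7.72] r 108.1 ang -0.610
rid0top 344.76 250.08 40 [419.37 -88.59] r 134.7 ang 0.258
```

Call:
move_arm([
  {"dx": 0,"dy": 0.3,"dz": -6.8,"rx": -0.06,"ry": 0,"rz": 0},
  {"dx": 0,"dy": 0.3,"dz": -6.8,"rx": -0.06,"ry": 0,"rz": 0},
  {"dx": 0,"dy": 0,"dz": -6.8,"rx": -0.06,"ry": 0,"rz": 0},
  {"dx": 0,"dy": 0,"dz": -2.8,"rx": -0.025,"ry": 0,"rz": 0},
  {"dx": 0,"dy": 0,"dz": 0,"rx": 0,"ry": 0,"rz": 0},
])

```text
time: 9.73
tcp_pos: [521.6, 59.6, 68.8]
tool_rot: [0.701, -0.089, 0.701, 0.091]
wrist_force: [-7.3, 4.4, 13.5]
finger_gap: 9.6
```

```bash
python3 st.py
python3 - <<'E'
from meas import *
im,d=look('side','side6');w=(320,385,180,245)
a=im[w[2]:w[3],w[0]:w[1]];cv2.imwrite('pics/side6c.png',cv2.resize(a,None,fx=9,fy=9,interpolation=cv2.INTER_CUBIC))
E
```

```text
t 9.73 tcp [521.6   59.55  68.77] zyaw 0.255 tilt [0. 0.] q7 -0.50 q1 0.30
 delta tool [  1.59 -86.29 -71.51]
 rx needed 2.155
9.554730711573685 [-7.35  4.37 13.47] [ 0.74  1.54 -0.55]
```

View pics/side6c.png

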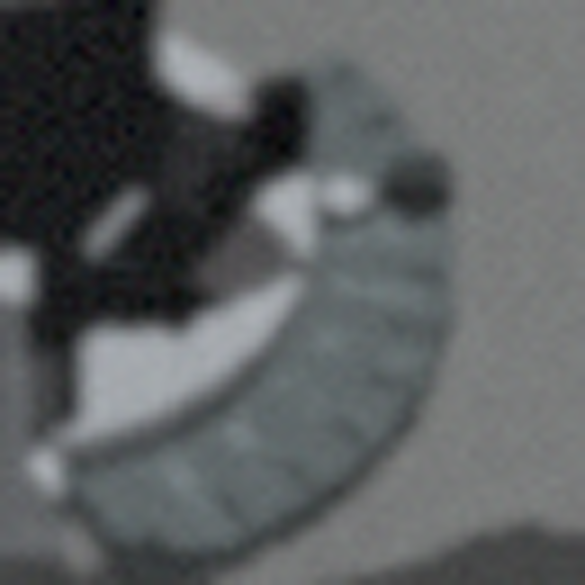

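Call:
move_arm([
  {"dx": 0,"dy": 0,"dz": 0,"rx": 0,"ry": 0,"rz": 0},
  {"dx": 0,"dy": 0,"dz": 0,"rx": 0,"ry": 0,"rz": 0},
  {"dx": 0,"dy": 0,"dz": 0,"rx": 0,"ry": 0,"rz": 0},
  {"dx": 0,"dy": 0,"dz": 0,"rx": 0,"ry": 0,"rz": 0},
], hand=110)

```text
time: 10.12
tcp_pos: [522.8, 57.3, 67.4]
tool_rot: [0.702, -0.09, 0.701, 0.089]
wrist_force: [-0.7, -0.2, -0.2]
finger_gap: 48.6
```

Call:
move_arm([
  {"dx": -25,"dy": 0,"dz": 0,"rx": 0,"ry": 0,"rz": 0},
  {"dx": -25,"dy": 0,"dz": 0,"rx": 0,"ry": 0,"rz": 0},
  {"dx": -25,"dy": 0,"dz": 0,"rx": 0,"ry": 0,"rz": 0},
  {"dx": -25,"dy": 10,"dz": 0,"rx": 0,"ry": 0,"rz": 0},
  {"dx": -15,"dy": 30,"dz": 0,"rx": 0,"ry": 0,"rz": 0},
  {"dx": 0,"dy": 35,"dz": 0,"rx": 0,"ry": 0,"rz": 0},
  {"dx": 0,"dy": 35,"dz": 0,"rx": 0,"ry": 0,"rz": 0},
  {"dx": 0,"dy": 35,"dz": 0,"rx": 0,"ry": 0,"rz": 0},
  {"dx": 0,"dy": 35,"dz": 0,"rx": 0,"ry": 0,"rz": 0},
])

```text
time: 10.87
tcp_pos: [477.0, 233.0, 182.5]
tool_rot: [0.702, -0.089, 0.701, 0.089]
wrist_force: [0.8, -0.4, -0.4]
finger_gap: 48.5
```

```bash
python3 st.py
python3 - <<'E'
from h import *
for n,w in(('side',(320,385,180,245)),('top',(300,365,195,260))):
    im,d=look(n,n+'7');a=im[w[2]:w[3],w[0]:w[1]];cv2.imwrite('pics/%s7c.png'%n,cv2.resize(a,None,fx=9,fy=9,interpolation=cv2.INTER_CUBIC))
E
```

```text
t 10.87 tcp [477.02 233.01 182.47] zyaw 0.253 tilt [-0.  0.] q7 -0.72 q1 0.07
 delta tool [ 115.53 -265.48  -71.69]
 rx needed 2.153
48.48079842370342 [ 0.78 -0.36 -0.36] [ 0.05 -0.04 -0.05]
```

View pics/side7c.png

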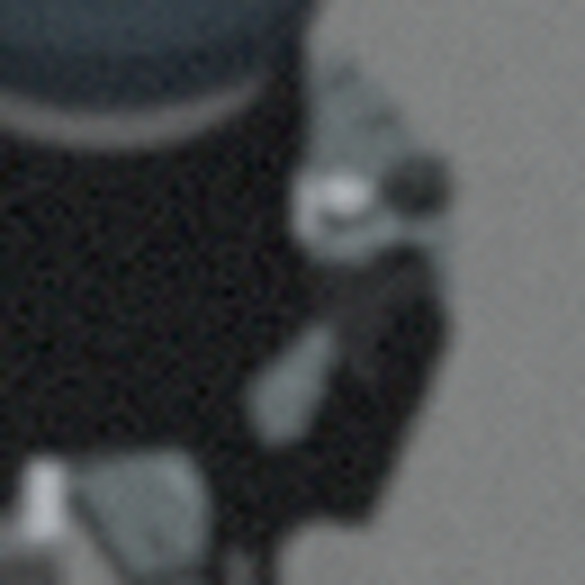

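View pics/top7c.png

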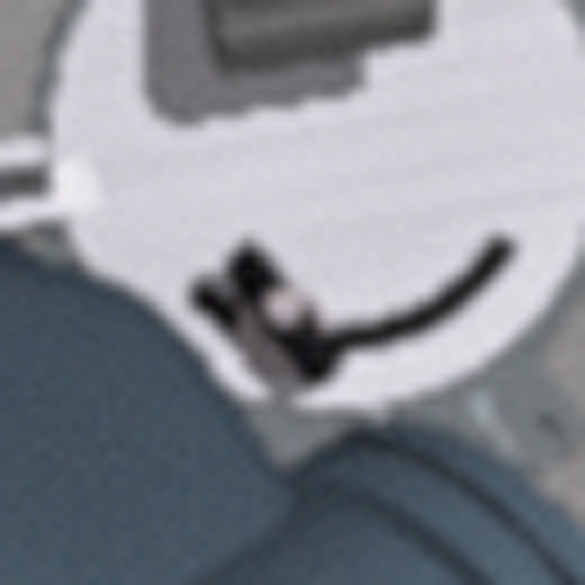

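View pics/top7.png

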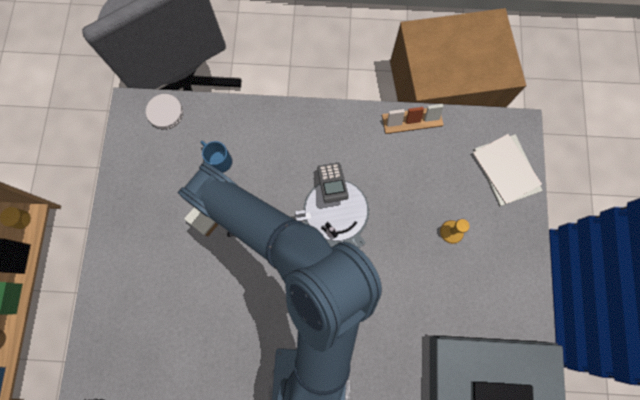

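Call:
move_arm([
  {"dx": -10,"dy": 38,"dz": -5,"rx": 0,"ry": 0,"rz": 0},
  {"dx": -10,"dy": 38,"dz": -5,"rx": 0,"ry": 0,"rz": 0},
  {"dx": -10,"dy": 38,"dz": -5,"rx": 0,"ry": 0,"rz": 0},
  {"dx": -10,"dy": 38,"dz": -5,"rx": 0,"ry": 0,"rz": 0},
  {"dx": -10,"dy": 38,"dz": -5,"rx": 0,"ry": 0,"rz": 0},
  {"dx": -10,"dy": 38,"dz": -5,"rx": 0,"ry": 0,"rz": 0},
])

```text
time: 11.47
tcp_pos: [390.6, 446.0, 242.6]
tool_rot: [0.702, -0.09, 0.701, 0.089]
wrist_force: [0.8, 0.1, -0.1]
finger_gap: 48.4
```

```bash
python3 st.py
python3 - <<'E'
from h import *
for n,w in(('side',(320,385,180,245)),('top',(300,365,195,260))):
    im,d=look(n,n+'8');a=im[w[2]:w[3],w[0]:w[1]];cv2.imwrite('pics/%s8c.png'%n,cv2.resize(a,None,fx=9,fy=9,interpolation=cv2.INTER_CUBIC))
E
```

```text
t 11.47 tcp [390.64 446.   242.65] zyaw 0.253 tilt [-0.  0.] q7 -1.06 q1 -0.34
 delta tool [ 175.92 -493.27  -41.42]
 rx needed 2.153
48.39851304137991 [ 0.84  0.07 -0.07] [-0.01 -0.07  0.02]
```

View pics/side8c.png

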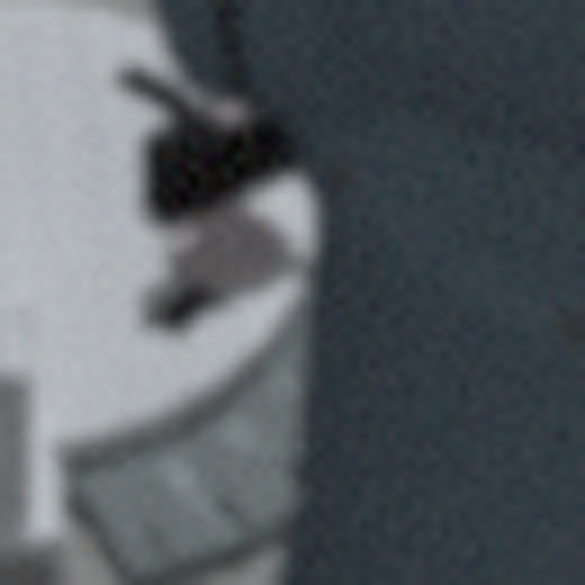

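View pics/top8c.png

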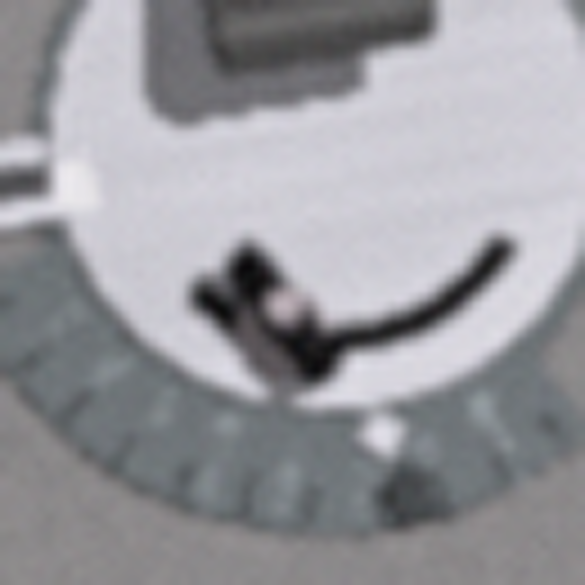

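Run:
```python
from meas import *
t8=cv2.imread('pics/top8.png').astype(np.float32).mean(2);t0=cv2.imread('pics/top0.png').astype(np.float32).mean(2)
print(plate(cv2.imread('pics/top8.png')))
b=blob(cv2.imread('pics/top8.png'),(339,346,239,247),1);pol(onz('top',b[0],b[1],18),'ptr %.2f %.2f %d'%b)
t=(t0+t8)/2
def tab(img,z,angs,rs):
    print('      ',' '.join('%5.2f'%a for a in angs))
    for r in rs:
        uv=np.array([proj('top',[C[0]-r*np.cos(a),C[1]-r*np.sin(a),z]) for a in angs],np.float32)
        print('%4d  '%r,' '.join('%5d'%x for x in cv2.remap(img,uv[:,0:1],uv[:,1:2],cv2.INTER_CUBIC).ravel()))
angs=np.arange(.12,.42,.02)
print('rider z22');tab(t,22,angs,range(112,144,3))
print('ptr z18');tab(t8,18,angs,range(98,126,3))
```

```text
(array([549.43, -54.13,  97.63]), np.float64(0.4024390243902439), 328)
ptr 341.76 241.72 34 [445.8  -77.91] r 106.5 ang 0.225
rider z22
        0.12  0.14  0.16  0.18  0.20  0.22  0.24  0.26  0.28  0.30  0.32  0.34  0.36  0.38  0.40
 112     114   122   134   150   162   166   164   155   144   128   118   117   117   115   113
 115     112   114   121   132   146   155   155   144   131   125   125   128   127   121   115
 118     116   118   119   118   126   135   136   128   121   123   130   134   132   124   116
 121     119   124   125   119   118   116   111   102   103   113   123   127   127   121   114
 124     116   121   124   121   113   103    89    79    83    94   109   121   122   117   113
 127     116   120   119   112   100    84    73    69    71    77    91   103   110   113   113
 130     122   126   114    93    75    64    67    69    70    71    79    89   104   115   117
 133     124   127   110    84    63    56    68    71    72    77    86    94   102   114   118
 136     123   122   112    90    68    62    70    71    74    79    85    92    99   112 
[... 574 characters left out ...]
111   115   117   113
 107     116   125   150   180   202   214   211   196   178   149   125   116   114   115   116
 110     120   139   164   195   217   224   223   209   193   159   130   121   116   115   118
 113     114   120   138   171   202   217   217   195   167   140   124   124   125   122   117
 116     115   113   117   131   160   182   187   164   138   129   131   135   135   128   120
 119     122   125   123   120   128   140   143   128   117   119   130   134   134   127   119
 122     120   124   127   124   119   115   106    91    94   106   119   127   128   125   119
 125     119   122   125   124   115    98    83    74    78    87   101   115   118   117   116
```

Run:
```python
from meas import *
L=lambda f:cv2.imread('pics/%s.png'%f).astype(np.float32).mean(2)
t=(L('side0')+L('side5')+L('s2')+L('side6'))/4
def tab(img,z,angs,rs):
    print('      ',' '.join('%5.2f'%a for a in angs))
    for r in rs:
        uv=np.array([proj('side',[Cs[0]-r*np.cos(a),Cs[1]-r*np.sin(a),z]) for a in angs],np.float32)
        print('%4d  '%r,' '.join('%5d'%x for x in cv2.remap(img,uv[:,0:1],uv[:,1:2],cv2.INTER_CUBIC).ravel()))
angs=np.arange(.10,.44,.02)
print('rider z22');tab(t,22,angs,range(115,142,3))
print('ptr z18');tab(L('side7'),18,angs,range(98,123,3))
print('ptr z18');tab(L('side6'),18,angs,range(98,123,3))
for f in('side6','side7'):
    b=blob(cv2.imread('pics/%s.png'%f),(355,362,198,205),1);pol(onz('side',b[0],b[1],18),'ptr %.2f %.2f %d'%b,Cs)
```

```text
rider z22
        0.10  0.12  0.14  0.16  0.18  0.20  0.22  0.24  0.26  0.28  0.30  0.32  0.34  0.36  0.38  0.40  0.42
 115     100    98    98   101   104   108   111   111   107   103   100    98    98    99    99   100   100
 118     100    96    90    86    85    88    94    98   100   101   100   100    99    99    99    96    95
 121     100    92    79    67    60    61    70    79    87    95    98    98    99    99    97    94    90
 124      89    78    65    54    47    47    53    62    73    82    91    96    99    99    97    93    90
 127      75    65    52    44    41    45    53    57    63    70    80    89    96   100    98    93    87
 130      73    57    46    43    43    48    55    60    64    67    76    86    93    97    97    97    90
 133      78    62    49    43    42    46    53    59    62    67    75    85    93    99   101   100    97
 136      85    73    59    48    43    45    53    61    64    69    78    91   100   106   109   108   109
 139     102    95    82    72    65    63    66    69    71    75    83    97   111   115   115   116   117

[... 1605 characters left out ...]
146   133   118   110   104    99    95    93
 110      94    93   107   129   147   159   169   172   169   156   142   124   112   103   100    98    99
 113     100    92    97   111   131   147   157   160   157   145   134   120   112   105   102   101   101
 116     106    96    92    98   110   125   135   140   139   130   119   109   102   101   101   100   100
 119     113   110   100    92    90    93    98   106   111   109   105   105   103   101   101   102   101
 122     115   110   100    89    76    66    63    67    79    85    92    99   101   100   100    99   100
ptr 357.56 201.01 13 [441.37 -78.1 ] r 109.4 ang 0.236
ptr 357.59 200.98 15 [441.31 -78.2 ] r 109.5 ang 0.237
```

Run:
```python
from meas import *
L=lambda f:cv2.imread('pics/%s.png'%f).astype(np.float32).mean(2)
def tab(img,z,angs,rs):
    print('      ',' '.join('%5.2f'%a for a in angs))
    for r in rs:
        uv=np.array([proj('top',[C[0]-r*np.cos(a),C[1]-r*np.sin(a),z]) for a in angs],np.float32)
        print('%4d  '%r,' '.join('%5d'%x for x in cv2.remap(img,uv[:,0:1],uv[:,1:2],cv2.INTER_CUBIC).ravel()))
angs=np.arange(.14,.42,.02)
tab(L('top0'),22,angs,range(114,146,2))
print(proj('top',[*C,16]), [ (proj('top',[C[0]-r*np.cos(.3),C[1]-r*np.sin(.3),20])-[300,195])*9+4 for r in (0,100,119,135)])
lug(np.load('pics/top8.npy'),(290,318,195,225))
a=cv2.imread('pics/top0.png')[240:258,335:357];cv2.imwrite('pics/rid.png',cv2.resize(a,None,fx=28,fy=28,interpolation=cv2.INTER_CUBIC))
a=cv2.imread('pics/top8.png')[236:256,333:355];cv2.imwrite('pics/rid8.png',cv2.resize(a,None,fx=28,fy=28,interpolation=cv2.INTER_CUBIC))
```

```text
0.14  0.16  0.18  0.20  0.22  0.24  0.26  0.28  0.30  0.32  0.34  0.36  0.38  0.40
 114     113   113   112   110   108   109   110   113   114   119   122   119   117   112
 116     113   116   113   110   108   109   109   113   119   124   128   126   121   113
 118     118   121   115   112   110   107   108   113   121   126   131   129   121   113
 120     122   125   117   115   111   104   101   105   115   124   128   127   119   112
 122     121   125   119   115   107    95    89    94   106   118   122   121   116   110
 124     118   122   119   110    98    85    76    79    92   107   116   119   114   109
 126     116   118   114   102    87    74    67    70    79    96   106   111   112   108
 128     119   115   102    88    73    68    67    68    71    81    93   103   111   110
 130     123   111    90    73    62    63    66    67    68    74    86   101   112   113
 132     123   108    83    64    55    63    67    70    73    77    88   100   113   115
 134     122   107    81    62    56    67    67    72    77    84    93    98   111   115
 136     120   109    85    64    59    67    69    71    78    84    90    96   109   113
 138     120   108    90    75    65    65    71    69    74    78    83    96   109   111
 140     116   106    95    84    68    61    66    65    70    74    77    92   107   109
 142     110   106    93    81    66    63    71    72    72    73    77    93   104   105
 144     103   109   102    94    79    77    88    94    91    88    88    98   107   108
[335.92 209.72] [array([327.66, 134.13]), array([397.57, 401.48]), array([411.1 , 453.21]), array([422.55, 497.  ])]
lug 35 [522.69  56.94] ext (11.467825889587402, 28.504432678222656) yaw of radial -1.3536395
lug [522.69  56.94] r 114.4 ang -1.333
```

View pics/rid.png

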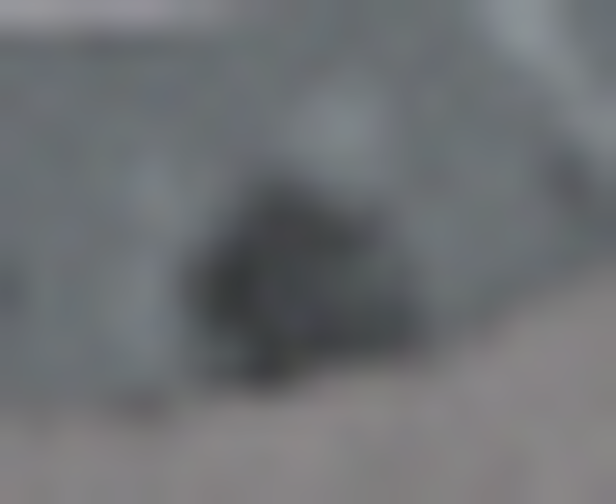

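View pics/rid8.png

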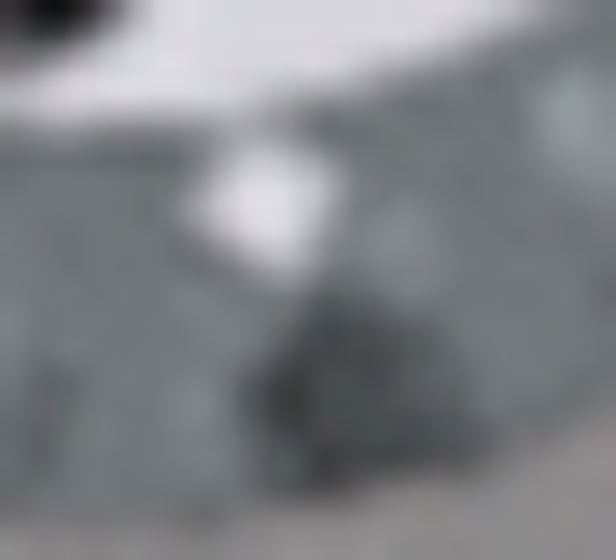

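Call:
move_arm([
  {"dx": 10,"dy": -38,"dz": 5,"rx": 0,"ry": 0,"rz": 0},
  {"dx": 10,"dy": -38,"dz": 5,"rx": 0,"ry": 0,"rz": 0},
  {"dx": 10,"dy": -38,"dz": 5,"rx": 0,"ry": 0,"rz": 0},
  {"dx": 10,"dy": -38,"dz": 5,"rx": 0,"ry": 0,"rz": 0},
  {"dx": 10,"dy": -38,"dz": 5,"rx": 0,"ry": 0,"rz": 0},
  {"dx": 10,"dy": -38,"dz": 5,"rx": 0,"ry": 0,"rz": 0},
  {"dx": 0,"dy": -36,"dz": 0,"rx": 0,"ry": 0,"rz": 0},
  {"dx": 0,"dy": -36,"dz": 0,"rx": 0,"ry": 0,"rz": 0},
  {"dx": 0,"dy": -36,"dz": 0,"rx": 0,"ry": 0,"rz": 0},
  {"dx": 0,"dy": -36,"dz": 0,"rx": 0,"ry": 0,"rz": 0},
  {"dx": 0,"dy": -36,"dz": 0,"rx": 0,"ry": 0,"rz": 0},
  {"dx": 0,"dy": 0,"dz": 0,"rx": 0,"ry": 0,"rz": 0},
])

```text
time: 12.57
tcp_pos: [524.2, 47.5, 181.3]
tool_rot: [0.701, -0.087, 0.702, 0.084]
wrist_force: [0.5, -1.0, -0.2]
finger_gap: 48.5
```

```bash
python3 -c "
from to import *
to([522.7,57.,66],0.235)"
```

```text
t 12.57 tcp [524.2   47.46 181.26] zyaw 0.242 tilt [-0.01 -0.  ] q7 -0.36 q1 0.42
 delta tool [115.2   10.22   1.08]
 rx needed 0.007
```

Call:
move_arm([
  {"dx": 20,"dy": 9,"dz": 1,"rx": 0,"ry": 0,"rz": 0},
  {"dx": 25,"dy": 0,"dz": 0,"rx": 0,"ry": 0,"rz": 0},
  {"dx": 25,"dy": 0,"dz": 0,"rx": 0,"ry": 0,"rz": 0},
  {"dx": 25,"dy": 0,"dz": 0,"rx": 0,"ry": 0,"rz": 0},
  {"dx": 18,"dy": 0,"dz": 0,"rx": 0,"ry": 0,"rz": 0},
  {"dx": 0,"dy": 0,"dz": 0,"rx": 0,"ry": 0,"rz": 0},
])

```text
time: 13.07
tcp_pos: [518.7, 65.3, 66.0]
tool_rot: [0.699, -0.09, 0.704, 0.089]
wrist_force: [-0.9, -0.5, 0.1]
finger_gap: 48.7
```

```bash
python3 -c "
from to import *
to([522.7,57.,66],0.235)"
```

```text
t 13.07 tcp [518.7   65.26  66.  ] zyaw 0.254 tilt [ 0.   -0.01] q7 -0.52 q1 0.29
 delta tool [-0.02 -9.    1.8 ]
 rx needed 0.019
```

Call:
move_arm([
  {"dx": 0,"dy": -9,"dz": 2,"rx": 0.015,"ry": 0,"rz": 0},
  {"dx": 0,"dy": 0,"dz": 0,"rx": 0,"ry": 0,"rz": 0},
  {"dx": 0,"dy": 0,"dz": 0,"rx": 0,"ry": 0,"rz": 0},
])

```text
time: 13.32
tcp_pos: [526.8, 57.5, 70.6]
tool_rot: [0.703, -0.084, 0.701, 0.083]
wrist_force: [-0.5, 0.3, -0.2]
finger_gap: 48.4
```

```bash
python3 -c "
from to import *
to([522.7,57.,66],0.235)"
```

```text
t 13.32 tcp [526.84  57.48  70.57] zyaw 0.237 tilt [-0.  0.] q7 -0.51 q1 0.30
 delta tool [ 4.56  0.51 -4.14]
 rx needed 0.002
```

Call:
move_arm([
  {"dx": 3,"dy": 0,"dz": -3,"rx": 0,"ry": 0,"rz": 0},
  {"dx": 0,"dy": 0,"dz": 0,"rx": 0,"ry": 0,"rz": 0},
  {"dx": 0,"dy": 0,"dz": 0,"rx": 0,"ry": 0,"rz": 0},
  {"dx": 0,"dy": 0,"dz": 0,"rx": 0,"ry": 0,"rz": 0},
])

```text
time: 13.65
tcp_pos: [522.5, 57.8, 66.6]
tool_rot: [0.702, -0.084, 0.702, 0.084]
wrist_force: [0.3, 0.3, 1.0]
finger_gap: 48.3
```

```bash
python3 -c "
from to import *
to([522.7,57.,66],0.235)"
```

```text
t 13.65 tcp [522.54  57.83  66.56] zyaw 0.239 tilt [-0.  0.] q7 -0.52 q1 0.30
 delta tool [ 0.56 -0.85 -0.04]
 rx needed 0.004
```

Good. I'll close on the lug and swing about 0.044 rad further.

Call:
move_arm([
  {"dx": 0,"dy": 0,"dz": 0,"rx": 0,"ry": 0,"rz": 0},
  {"dx": 0,"dy": 0,"dz": 0,"rx": 0,"ry": 0,"rz": 0},
  {"dx": 0,"dy": 0,"dz": 0,"rx": 0,"ry": 0,"rz": 0},
  {"dx": 0,"dy": 0,"dz": 0,"rx": 0,"ry": 0,"rz": 0},
  {"dx": 0,"dy": 0,"dz": 0,"rx": 0,"ry": 0,"rz": 0},
  {"dx": 0,"dy": 0,"dz": 0,"rx": 0,"ry": 0,"rz": 0},
], hand=255, squeeze=30)

```text
time: 14.15
tcp_pos: [522.3, 57.7, 66.3]
tool_rot: [0.702, -0.084, 0.702, 0.084]
wrist_force: [-2.7, 0.5, 4.1]
finger_gap: 9.9
```

```bash
python3 st.py; python3 -c "
from meas import *
im,d=look('side','side9')
b=blob(im,(355,362,198,205),1);pol(onz('side',b[0],b[1],18),'ptr %.2f %.2f %d'%b,Cs)"
```

```text
t 14.15 tcp [522.32  57.74  66.35] zyaw 0.238 tilt [ 0. -0.] q7 -0.52 q1 0.30
 delta tool [ -0.63 -85.56 -70.31]
 rx needed 2.138
9.876481297607427 [-2.74  0.51  4.13] [ 0.1   0.37 -0.39]
ptr 357.76 201.10 14 [440.82 -77.81] r 109.8 ang 0.232
```

Call:
move_arm([
  {"dx": 0,"dy": 0,"dz": -2.75,"rx": -0.024,"ry": 0,"rz": 0},
  {"dx": 0,"dy": -0.1,"dz": -2.75,"rx": -0.024,"ry": 0,"rz": 0},
  {"dx": 0,"dy": 0,"dz": 0,"rx": 0,"ry": 0,"rz": 0},
  {"dx": 0,"dy": 0,"dz": 0,"rx": 0,"ry": 0,"rz": 0},
])

```text
time: 14.53
tcp_pos: [516.5, 56.2, 66.3]
tool_rot: [0.699, -0.102, 0.7, 0.102]
wrist_force: [-2.9, -0.2, 6.3]
finger_gap: 9.6
```

```bash
python3 st.py; python3 -c "
from meas import *
im,d=look('side','side10')
b=blob(im,(355,362,196,205),1);pol(onz('side',b[0],b[1],18),'ptr %.2f %.2f %d'%b,Cs)"
```

```text
t 14.53 tcp [516.5   56.22  66.34] zyaw 0.289 tilt [ 0. -0.] q7 -0.48 q1 0.31
 delta tool [ -0.6  -82.12 -68.51]
 rx needed 2.189
9.613814645222973 [-2.88 -0.15  6.27] [ 0.04  0.57 -0.29]
ptr 357.48 199.69 12 [442.01 -83.36] r 110.1 ang 0.284
```

Call:
move_arm([
  {"dx": 0,"dy": 0,"dz": 0,"rx": 0,"ry": 0,"rz": 0},
  {"dx": 0,"dy": 0,"dz": 0,"rx": 0,"ry": 0,"rz": 0},
  {"dx": 0,"dy": 0,"dz": 0,"rx": 0,"ry": 0,"rz": 0},
  {"dx": 0,"dy": 0,"dz": 0,"rx": 0,"ry": 0,"rz": 0},
], hand=110)

```text
time: 14.92
tcp_pos: [517.3, 56.2, 66.2]
tool_rot: [0.7, -0.101, 0.7, 0.101]
wrist_force: [-0.5, -0.4, 0.7]
finger_gap: 48.4
```

```bash
python3 st.py; python3 -c "
from meas import *
im,d=look('side','side11')
b=blob(im,(355,362,196,205),1);pol(onz('side',b[0],b[1],18),'ptr %.2f %.2f %d'%b,Cs)"
```

```text
t 14.92 tcp [517.33  56.19  66.19] zyaw 0.288 tilt [-0.  0.] q7 -0.48 q1 0.31
 delta tool [ -0.82 -81.93 -69.21]
 rx needed 2.188
48.3538369851006 [-0.53 -0.44  0.66] [ 0.03 -0.01 -0.01]
ptr 357.42 199.69 10 [442.19 -83.32] r 109.9 ang 0.284
```

Call:
move_arm([
  {"dx": -25,"dy": 0,"dz": 0,"rx": 0,"ry": 0,"rz": 0},
  {"dx": -25,"dy": 0,"dz": 0,"rx": 0,"ry": 0,"rz": 0},
  {"dx": -25,"dy": 0,"dz": 0,"rx": 0,"ry": 0,"rz": 0},
  {"dx": -25,"dy": 10,"dz": 0,"rx": 0,"ry": 0,"rz": 0},
  {"dx": -25,"dy": 36,"dz": -4,"rx": 0,"ry": 0,"rz": 0},
  {"dx": -10,"dy": 36,"dz": -4,"rx": 0,"ry": 0,"rz": 0},
  {"dx": -10,"dy": 36,"dz": -4,"rx": 0,"ry": 0,"rz": 0},
  {"dx": -10,"dy": 36,"dz": -4,"rx": 0,"ry": 0,"rz": 0},
  {"dx": -10,"dy": 36,"dz": -4,"rx": 0,"ry": 0,"rz": 0},
  {"dx": 0,"dy": 36,"dz": -4,"rx": 0,"ry": 0,"rz": 0},
  {"dx": 0,"dy": 36,"dz": -4,"rx": 0,"ry": 0,"rz": 0},
  {"dx": 0,"dy": 36,"dz": -4,"rx": 0,"ry": 0,"rz": 0},
  {"dx": 0,"dy": 36,"dz": -4,"rx": 0,"ry": 0,"rz": 0},
])

```text
time: 16.05
tcp_pos: [388.1, 365.9, 230.0]
tool_rot: [0.7, -0.101, 0.7, 0.101]
wrist_force: [0.8, 0.2, -0.1]
finger_gap: 48.4
```

```bash
python3 st.py
python3 - <<'E'
from meas import *
im,d=look('top','top12')
a=im[236:256,333:355];cv2.imwrite('pics/rid12.png',cv2.resize(a,None,fx=28,fy=28,interpolation=cv2.INTER_CUBIC))
b=blob(im,(339,347,238,247),1);pol(onz('top',b[0],b[1],18),'ptr %.2f %.2f %d'%b)
lug(d,(290,318,195,228))
knob(im,d)
E
```

```text
t 16.05 tcp [388.13 365.94 229.99] zyaw 0.287 tilt [-0.  0.] q7 -0.95 q1 -0.18
 delta tool [ 163.11 -415.57  -33.03]
 rx needed 2.187
48.43988304471078 [ 0.82  0.17 -0.1 ] [ 0.01  0.01 -0.03]
ptr 342.92 240.70 44 [449.28 -81.46] r 104.0 ang 0.265
lug 37 [517.04  56.2 ] ext (11.796577453613281, 29.118263244628906) yaw of radial -1.2934523
lug [517.04  56.2 ] r 115.1 ang -1.284
knob 87 [474.32 -41.98] ext (53.91571807861328, 15.498254776000977) cent (474.7850341796875, -41.65821075439453) yaw 0.70082515
```

View pics/rid12.png

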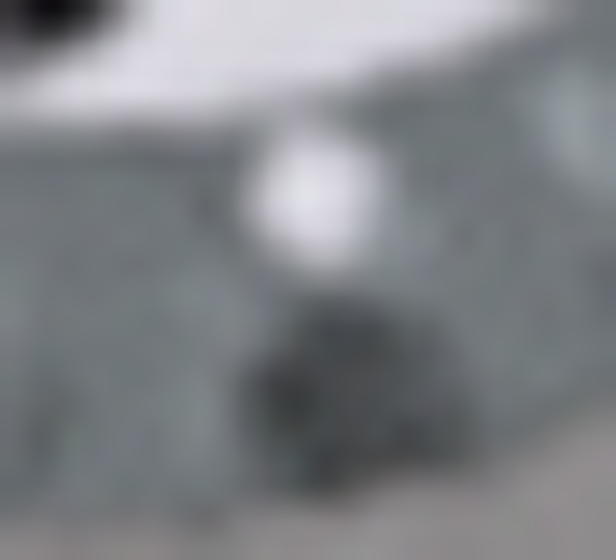

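The pointer (white, centred (318,195) in the enlarged crop) now points at the middle of the rider body, about (367,385), along the radial line. Next I'll go back to the knob.

Call:
move_arm([
  {"dx": 0,"dy": -32,"dz": -2.5,"rx": 0,"ry": 0,"rz": 0},
  {"dx": 0,"dy": -32,"dz": -2.5,"rx": 0,"ry": 0,"rz": 0},
  {"dx": 0,"dy": -32,"dz": -2.5,"rx": 0,"ry": 0,"rz": 0},
  {"dx": 0,"dy": -32,"dz": -2.5,"rx": 0,"ry": 0,"rz": 0},
  {"dx": 0,"dy": -32,"dz": -2.5,"rx": 0,"ry": 0,"rz": 0},
  {"dx": 5,"dy": -32,"dz": -2.5,"rx": 0,"ry": 0,"rz": 0},
  {"dx": 5,"dy": -32,"dz": -2.5,"rx": 0,"ry": 0,"rz": 0},
  {"dx": 5,"dy": -32,"dz": -2.5,"rx": 0,"ry": 0,"rz": 0},
  {"dx": 5,"dy": -32,"dz": -2.5,"rx": 0,"ry": 0,"rz": 0},
  {"dx": 5,"dy": -32,"dz": -2.5,"rx": 0,"ry": 0,"rz": 0},
  {"dx": 5,"dy": -32,"dz": -2.5,"rx": 0,"ry": 0,"rz": 0},
  {"dx": 5,"dy": -32,"dz": -2.5,"rx": 0,"ry": 0,"rz": 0},
  {"dx": 5,"dy": -32,"dz": -3,"rx": 0,"ry": 0,"rz": 0},
])

```text
time: 17.18
tcp_pos: [475.1, -45.6, 189.8]
tool_rot: [0.7, -0.101, 0.7, 0.101]
wrist_force: [0.2, 1.0, 0.2]
finger_gap: 49.0
```

Call:
move_arm([
  {"dx": 0,"dy": 0,"dz": 0,"rx": 0.1,"ry": 0,"rz": 0},
  {"dx": 0,"dy": 0,"dz": 0,"rx": 0.1,"ry": 0,"rz": 0},
  {"dx": 0,"dy": 0,"dz": 0,"rx": 0.1,"ry": 0,"rz": 0},
  {"dx": 0,"dy": 0,"dz": 0,"rx": 0.1,"ry": 0,"rz": 0},
  {"dx": 0,"dy": 0,"dz": 0,"rx": 0.1,"ry": 0,"rz": 0},
  {"dx": 0,"dy": 0,"dz": 0,"rx": 0.1,"ry": 0,"rz": 0},
  {"dx": 0,"dy": 0,"dz": 0,"rx": 0.1,"ry": 0,"rz": 0},
  {"dx": 0,"dy": 0,"dz": 0,"rx": 0.1,"ry": 0,"rz": 0},
  {"dx": 0,"dy": 0,"dz": 0,"rx": 0.1,"ry": 0,"rz": 0},
  {"dx": 0,"dy": 0,"dz": 0,"rx": 0.1,"ry": 0,"rz": 0},
  {"dx": 0,"dy": 0,"dz": 0,"rx": 0.1,"ry": 0,"rz": 0},
  {"dx": 0,"dy": 0,"dz": 0,"rx": 0.05,"ry": 0,"rz": 0},
  {"dx": 0,"dy": 0,"dz": 0,"rx": 0,"ry": 0,"rz": 0},
  {"dx": 0,"dy": 0,"dz": 0,"rx": 0,"ry": 0,"rz": 0},
])

```text
time: 18.35
tcp_pos: [474.9, -43.8, 189.9]
tool_rot: [0.643, 0.295, 0.643, -0.295]
wrist_force: [0.6, -0.6, 1.9]
finger_gap: 48.6
```

```bash
python3 -c "
from to import *
to([474.4,-42,67],-.865)"
```

```text
t 18.35 tcp [474.93 -43.77 189.94] zyaw -0.861 tilt [-0.  0.] q7 -1.12 q1 0.45
 delta tool [122.94   0.77  -1.71]
 rx needed 0.004
```

Call:
move_arm([
  {"dx": 25,"dy": 0.5,"dz": -1.5,"rx": 0,"ry": 0,"rz": 0},
  {"dx": 25,"dy": 0,"dz": 0,"rx": 0,"ry": 0,"rz": 0},
  {"dx": 25,"dy": 0,"dz": 0,"rx": 0,"ry": 0,"rz": 0},
  {"dx": 25,"dy": 0,"dz": 0,"rx": 0,"ry": 0,"rz": 0},
  {"dx": 15,"dy": 0,"dz": 0,"rx": 0,"ry": 0,"rz": 0},
  {"dx": 7,"dy": 0,"dz": 0,"rx": 0,"ry": 0,"rz": 0},
  {"dx": 0,"dy": 0,"dz": 0,"rx": 0,"ry": 0,"rz": 0},
  {"dx": 0,"dy": 0,"dz": 0,"rx": 0,"ry": 0,"rz": 0},
  {"dx": 0,"dy": 0,"dz": 0,"rx": 0,"ry": 0,"rz": 0},
])

```text
time: 19.1
tcp_pos: [475.2, -42.3, 68.9]
tool_rot: [0.643, 0.296, 0.642, -0.295]
wrist_force: [-0.4, -0.4, -0.2]
finger_gap: 48.9
```

```bash
python3 -c "
from to import *
to([474.4,-42,67],-.865)"; python3 st.py|tail -1
```

```text
t 19.1 tcp [475.25 -42.29  68.92] zyaw -0.863 tilt [0. 0.] q7 -1.28 q1 0.34
 delta tool [ 1.92 -0.46 -0.77]
 rx needed 0.002
48.88032250774026 [-0.44 -0.39 -0.17] [ 0.05 -0.02 -0.01]
```

Call:
move_arm([
  {"dx": 1,"dy": 0,"dz": -0.5,"rx": 0,"ry": 0,"rz": 0},
  {"dx": 0,"dy": 0,"dz": 0,"rx": 0,"ry": 0,"rz": 0},
  {"dx": 0,"dy": 0,"dz": 0,"rx": 0,"ry": 0,"rz": 0},
  {"dx": 0,"dy": 0,"dz": 0,"rx": 0,"ry": 0,"rz": 0},
  {"dx": 0,"dy": 0,"dz": 0,"rx": 0,"ry": 0,"rz": 0},
  {"dx": 0,"dy": 0,"dz": 0,"rx": 0,"ry": 0,"rz": 0},
  {"dx": 0,"dy": 0,"dz": 0,"rx": 0,"ry": 0,"rz": 0},
], hand=255, squeeze=110)

```text
time: 19.68
tcp_pos: [474.2, -41.6, 67.7]
tool_rot: [0.643, 0.296, 0.642, -0.296]
wrist_force: [-2.9, 1.0, 8.2]
finger_gap: 12.3
```

Call:
move_arm([
  {"dx": 0,"dy": 0,"dz": 0,"rx": 0.04,"ry": 0,"rz": 0},
  {"dx": 0,"dy": 0,"dz": 0,"rx": 0.04,"ry": 0,"rz": 0},
])

```text
time: 19.85
tcp_pos: [474.2, -41.6, 67.7]
tool_rot: [0.63, 0.321, 0.63, -0.321]
wrist_force: [-2.8, -0.7, 8.2]
finger_gap: 12.6
```

```bash
python3 st.py
```

```text
t 19.85 tcp [474.23 -41.57  67.73] zyaw -0.943 tilt [0. 0.] q7 -1.34 q1 0.32
 delta tool [ 0.74 -0.28  0.33]
 rx needed 0.957
12.595883930612182 [-2.8  -0.67  8.17] [0.13 0.48 0.46]
```

Call:
move_arm([
  {"dx": 0,"dy": 0,"dz": 0,"rx": 0.04,"ry": 0,"rz": 0},
])

```text
time: 19.93
tcp_pos: [474.2, -41.6, 67.7]
tool_rot: [0.624, 0.334, 0.623, -0.334]
wrist_force: [-2.2, 1.3, 6.8]
finger_gap: 13.0
```

```bash
python3 st.py
```

```text
t 19.93 tcp [474.23 -41.56  67.73] zyaw -0.983 tilt [0. 0.] q7 -1.38 q1 0.31
 delta tool [ 0.73 -0.27  0.35]
 rx needed 0.917
13.001739202190699 [-2.22  1.27  6.77] [0.12 0.52 0.45]
```

Call:
move_arm([
  {"dx": 0,"dy": 0,"dz": 0,"rx": 0.04,"ry": 0,"rz": 0},
])

```text
time: 20.02
tcp_pos: [474.2, -41.6, 67.7]
tool_rot: [0.617, 0.346, 0.616, -0.346]
wrist_force: [-2.8, 0.5, 9.5]
finger_gap: 12.4
```

```bash
python3 st.py
```

```text
t 20.02 tcp [474.2  -41.57  67.73] zyaw -1.023 tilt [0. 0.] q7 -1.41 q1 0.30
 delta tool [ 0.73 -0.23  0.37]
 rx needed 0.877
12.442521489654055 [-2.8   0.49  9.49] [0.12 0.52 0.4 ]
```

```bash
cat > tq.py <<'E'
from to import *
o=robot.get_obs();q=o['tool_rot'];R=Ro.from_quat([*q[1:],q[0]]).as_matrix()
s='%.2f %.3f %.3f  gap %.1f'%(o['time'],np.arctan2(R[1,2],R[0,2]),o['torque'][2],o['finger_gap']);print(s);open('tq.log','a').write(s+'\n')
E
printf '19.85 -0.943 0.46\n19.93 -0.983 0.45\n20.02 -1.023 0.40\n' >tq.log
```

```text
(no output)
```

Call:
move_arm([
  {"dx": 0,"dy": 0,"dz": 0,"rx": 0.04,"ry": 0,"rz": 0},
])

```text
time: 20.1
tcp_pos: [474.2, -41.5, 67.7]
tool_rot: [0.61, 0.358, 0.609, -0.358]
wrist_force: [-1.7, 1.1, 7.7]
finger_gap: 12.6
```

```bash
python3 tq.py
```

```text
20.10 -1.063 0.389  gap 12.6
```

Call:
move_arm([
  {"dx": 0,"dy": 0,"dz": 0,"rx": 0.04,"ry": 0,"rz": 0},
])

```text
time: 20.18
tcp_pos: [474.2, -41.6, 67.7]
tool_rot: [0.602, 0.37, 0.602, -0.371]
wrist_force: [-2.5, 0.2, 8.6]
finger_gap: 12.8
```

```bash
python3 tq.py
```

```text
20.18 -1.103 0.425  gap 12.8
```

Call:
move_arm([
  {"dx": 0,"dy": 0,"dz": 0,"rx": 0.04,"ry": 0,"rz": 0},
])

```text
time: 20.27
tcp_pos: [474.2, -41.6, 67.7]
tool_rot: [0.595, 0.382, 0.595, -0.383]
wrist_force: [-2.1, 0.8, 7.4]
finger_gap: 12.6
```

```bash
python3 tq.py
```

```text
20.27 -1.143 0.413  gap 12.6
```

Call:
move_arm([
  {"dx": 0,"dy": 0,"dz": 0,"rx": 0.04,"ry": 0,"rz": 0},
])

```text
time: 20.35
tcp_pos: [474.2, -41.6, 67.8]
tool_rot: [0.587, 0.394, 0.587, -0.394]
wrist_force: [-2.0, 0.3, 7.5]
finger_gap: 12.5
```

```bash
python3 tq.py
```

```text
20.35 -1.183 0.431  gap 12.5
```

Call:
move_arm([
  {"dx": 0,"dy": 0,"dz": 0,"rx": 0.04,"ry": 0,"rz": 0},
])

```text
time: 20.43
tcp_pos: [474.2, -41.6, 67.7]
tool_rot: [0.579, 0.406, 0.579, -0.406]
wrist_force: [-2.0, 0.7, 8.0]
finger_gap: 12.5
```

```bash
python3 tq.py
```

```text
20.43 -1.223 0.372  gap 12.5
```

Call:
move_arm([
  {"dx": 0,"dy": 0,"dz": 0,"rx": 0.04,"ry": 0,"rz": 0},
])

```text
time: 20.52
tcp_pos: [474.2, -41.6, 67.7]
tool_rot: [0.571, 0.417, 0.571, -0.417]
wrist_force: [-3.6, 0.3, 7.1]
finger_gap: 12.4
```

```bash
python3 tq.py
```

```text
20.52 -1.263 0.409  gap 12.4
```

Call:
move_arm([
  {"dx": 0,"dy": 0,"dz": 0,"rx": 0.04,"ry": 0,"rz": 0},
])

```text
time: 20.6
tcp_pos: [474.2, -41.6, 67.7]
tool_rot: [0.562, 0.429, 0.562, -0.429]
wrist_force: [-3.0, 0.8, 7.4]
finger_gap: 12.5
```

```bash
python3 tq.py
```

```text
20.60 -1.303 0.447  gap 12.5
```

Call:
move_arm([
  {"dx": 0,"dy": 0,"dz": 0,"rx": 0.04,"ry": 0,"rz": 0},
])

```text
time: 20.68
tcp_pos: [474.2, -41.5, 67.7]
tool_rot: [0.554, 0.44, 0.553, -0.44]
wrist_force: [-1.5, 1.2, 9.1]
finger_gap: 12.7
```

```bash
python3 tq.py
```

```text
20.68 -1.343 0.412  gap 12.7
```

Call:
move_arm([
  {"dx": 0,"dy": 0,"dz": 0,"rx": 0.04,"ry": 0,"rz": 0},
])

```text
time: 20.77
tcp_pos: [474.2, -41.6, 67.7]
tool_rot: [0.545, 0.451, 0.544, -0.451]
wrist_force: [-1.9, 0.8, 8.5]
finger_gap: 12.7
```

```bash
python3 tq.py
```

```text
20.77 -1.383 0.468  gap 12.7
```

Call:
move_arm([
  {"dx": 0,"dy": 0,"dz": 0,"rx": 0.04,"ry": 0,"rz": 0},
])

```text
time: 20.85
tcp_pos: [474.1, -41.6, 67.7]
tool_rot: [0.536, 0.462, 0.535, -0.462]
wrist_force: [-2.6, 0.1, 7.8]
finger_gap: 12.7
```

```bash
python3 tq.py
```

```text
20.85 -1.423 0.385  gap 12.7
```

Call:
move_arm([
  {"dx": 0,"dy": 0,"dz": 0,"rx": 0.04,"ry": 0,"rz": 0},
])

```text
time: 20.93
tcp_pos: [474.2, -41.6, 67.7]
tool_rot: [0.526, 0.472, 0.526, -0.472]
wrist_force: [-2.3, -0.1, 8.0]
finger_gap: 12.6
```

```bash
python3 tq.py
```

```text
20.93 -1.463 0.392  gap 12.6
```

Call:
move_arm([
  {"dx": 0,"dy": 0,"dz": 0,"rx": 0.04,"ry": 0,"rz": 0},
])

```text
time: 21.02
tcp_pos: [474.1, -41.6, 67.7]
tool_rot: [0.517, 0.483, 0.517, -0.483]
wrist_force: [-3.1, 0.4, 7.2]
finger_gap: 12.5
```

```bash
python3 tq.py
```

```text
21.02 -1.503 0.476  gap 12.5
```

Call:
move_arm([
  {"dx": 0,"dy": 0,"dz": 0,"rx": 0.04,"ry": 0,"rz": 0},
])

```text
time: 21.1
tcp_pos: [474.2, -41.6, 67.7]
tool_rot: [0.507, 0.493, 0.507, -0.493]
wrist_force: [-1.8, 0.1, 8.2]
finger_gap: 12.5
```

```bash
python3 tq.py
```

```text
21.10 -1.543 0.424  gap 12.5
```

Call:
move_arm([
  {"dx": 0,"dy": 0,"dz": 0,"rx": 0.04,"ry": 0,"rz": 0},
])

```text
time: 21.18
tcp_pos: [474.2, -41.6, 67.7]
tool_rot: [0.497, 0.503, 0.497, -0.503]
wrist_force: [-1.9, 0.9, 7.8]
finger_gap: 12.9
```

```bash
python3 tq.py
```

```text
21.18 -1.583 0.472  gap 12.9
```

Call:
move_arm([
  {"dx": 0,"dy": 0,"dz": 0,"rx": 0.04,"ry": 0,"rz": 0},
])

```text
time: 21.27
tcp_pos: [474.2, -41.6, 67.7]
tool_rot: [0.487, 0.513, 0.487, -0.513]
wrist_force: [-3.0, 1.2, 8.7]
finger_gap: 12.8
```

```bash
python3 tq.py
```

```text
21.27 -1.623 0.484  gap 12.8
```

Call:
move_arm([
  {"dx": 0,"dy": 0,"dz": 0,"rx": 0.04,"ry": 0,"rz": 0},
])

```text
time: 21.35
tcp_pos: [474.2, -41.6, 67.7]
tool_rot: [-0.477, -0.522, -0.476, 0.522]
wrist_force: [-2.4, 0.8, 7.4]
finger_gap: 12.6
```

```bash
python3 tq.py
```

```text
21.35 -1.663 0.521  gap 12.6
```

Call:
move_arm([
  {"dx": 0,"dy": 0,"dz": 0,"rx": 0.04,"ry": 0,"rz": 0},
])

```text
time: 21.43
tcp_pos: [474.1, -41.6, 67.7]
tool_rot: [-0.466, -0.532, -0.466, 0.532]
wrist_force: [-2.3, 0.7, 7.7]
finger_gap: 12.4
```

```bash
python3 tq.py
```

```text
21.43 -1.703 0.514  gap 12.4
```

Torque is starting to climb, so the washer bit at around -1.5 rad. I'll carry on in the same small steps.

Call:
move_arm([
  {"dx": 0,"dy": 0,"dz": 0,"rx": 0.04,"ry": 0,"rz": 0},
])

```text
time: 21.52
tcp_pos: [474.2, -41.6, 67.7]
tool_rot: [0.455, 0.541, 0.455, -0.541]
wrist_force: [-1.3, 1.5, 8.7]
finger_gap: 12.8
```

```bash
python3 tq.py
```

```text
21.52 -1.743 0.548  gap 12.8
```

Call:
move_arm([
  {"dx": 0,"dy": 0,"dz": 0,"rx": 0.04,"ry": 0,"rz": 0},
])

```text
time: 21.6
tcp_pos: [474.1, -41.5, 67.7]
tool_rot: [0.444, 0.55, 0.444, -0.55]
wrist_force: [-3.1, 0.7, 8.0]
finger_gap: 12.7
```

```bash
python3 tq.py
```

```text
21.60 -1.783 0.595  gap 12.7
```

Call:
move_arm([
  {"dx": 0,"dy": 0,"dz": 0,"rx": 0.04,"ry": 0,"rz": 0},
])

```text
time: 21.68
tcp_pos: [474.2, -41.5, 67.7]
tool_rot: [0.433, 0.559, 0.433, -0.559]
wrist_force: [-1.7, 0.6, 8.2]
finger_gap: 12.3
```

```bash
python3 tq.py
```

```text
21.68 -1.822 0.581  gap 12.3
```

Call:
move_arm([
  {"dx": 0,"dy": 0,"dz": 0,"rx": 0.04,"ry": 0,"rz": 0},
])

```text
time: 21.77
tcp_pos: [474.1, -41.6, 67.7]
tool_rot: [0.422, 0.567, 0.422, -0.567]
wrist_force: [-2.0, 0.9, 8.5]
finger_gap: 12.8
```

```bash
python3 tq.py
python3 - <<'E'
import numpy as np
from scipy.optimize import curve_fit
a=np.array([[float(x) for x in l.split()[:3]] for l in open('tq.log')])
th=-a[:,1]
f=lambda t,b,t0:b+.46*np.clip(t-t0,0,None)
p,c=curve_fit(f,th,a[:,2],[.42,1.5]);print(p,np.sqrt(np.diag(c)),'now N',115*(th[-1]-p[1]))
g=lambda t,b,t0,s:b+s*np.clip(t-t0,0,None)
print(curve_fit(g,th,a[:,2],[.42,1.5,.46])[0])
E
```

```text
21.77 -1.862 0.569  gap 12.8
[0.41807143 1.46469441] [0.00729419 0.02456545] now N 45.69014284520414
[0.41937035 1.463      0.44180406]
```

Call:
move_arm([
  {"dx": 0,"dy": 0,"dz": 0,"rx": 0.04,"ry": 0,"rz": 0},
])

```text
time: 21.85
tcp_pos: [474.1, -41.5, 67.7]
tool_rot: [-0.411, -0.576, -0.411, 0.576]
wrist_force: [-2.7, 0.5, 8.3]
finger_gap: 12.8
```

```bash
python3 tq.py
```

```text
21.85 -1.902 0.618  gap 12.8
```

Call:
move_arm([
  {"dx": 0,"dy": 0,"dz": 0,"rx": 0.04,"ry": 0,"rz": 0},
])

```text
time: 21.93
tcp_pos: [474.1, -41.6, 67.7]
tool_rot: [0.399, 0.584, 0.399, -0.584]
wrist_force: [-2.4, -0.1, 8.1]
finger_gap: 12.5
```

```bash
python3 tq.py
```

```text
21.93 -1.942 0.634  gap 12.5
```

Call:
move_arm([
  {"dx": 0,"dy": 0,"dz": 0,"rx": 0.04,"ry": 0,"rz": 0},
])

```text
time: 22.02
tcp_pos: [474.1, -41.6, 67.7]
tool_rot: [0.387, 0.592, 0.387, -0.592]
wrist_force: [-2.1, 0.3, 8.2]
finger_gap: 12.7
```

```bash
python3 tq.py
```

```text
22.02 -1.982 0.683  gap 12.7
```

Call:
move_arm([
  {"dx": 0,"dy": 0,"dz": 0,"rx": 0.04,"ry": 0,"rz": 0},
])

```text
time: 22.1
tcp_pos: [474.1, -41.6, 67.7]
tool_rot: [0.376, 0.599, 0.375, -0.599]
wrist_force: [-3.1, -0.5, 8.2]
finger_gap: 12.8
```

```bash
python3 tq.py
python3 - <<'E'
import numpy as np
from scipy.optimize import curve_fit
a=np.array([[float(x) for x in l.split()[:3]] for l in open('tq.log')])
th=-a[:,1]
f=lambda t,b,t0:b+.46*np.clip(t-t0,0,None)
p,c=curve_fit(f,th,a[:,2],[.42,1.5]);print(p,np.sqrt(np.diag(c)),'now N',115*(th[-1]-p[1]))
g=lambda t,b,t0,s:b+s*np.clip(t-t0,0,None)
q=curve_fit(g,th,a[:,2],[.42,1.5,.46])[0];print(q,(g(th[-1],*q)-q[0])/.004)
E
```

```text
22.10 -2.022 0.697  gap 12.8
[0.41916897 1.46299999] [0.00706975 0.02166818] now N 64.2850007377198
[0.41807143 1.46686437 0.47416617] 65.80663464868286
```

Both fits put the clamping at about 65 N, the middle of the firm band. I'll release and withdraw.

Call:
move_arm([
  {"dx": 0,"dy": 0,"dz": 0,"rx": 0,"ry": 0,"rz": 0},
  {"dx": 0,"dy": 0,"dz": 0,"rx": 0,"ry": 0,"rz": 0},
  {"dx": 0,"dy": 0,"dz": 0,"rx": 0,"ry": 0,"rz": 0},
  {"dx": 0,"dy": 0,"dz": 0,"rx": 0,"ry": 0,"rz": 0},
], hand=110)

```text
time: 22.43
tcp_pos: [474.2, -41.9, 66.9]
tool_rot: [0.375, 0.599, 0.375, -0.599]
wrist_force: [-0.2, -0.3, -0.3]
finger_gap: 48.5
```

Call:
move_arm([
  {"dx": -25,"dy": 0,"dz": 0,"rx": 0,"ry": 0,"rz": 0},
  {"dx": -25,"dy": 0,"dz": 0,"rx": 0,"ry": 0,"rz": 0},
  {"dx": -25,"dy": 0,"dz": 0,"rx": 0,"ry": 0,"rz": 0},
  {"dx": -25,"dy": 0,"dz": 0,"rx": 0,"ry": 0,"rz": 0},
  {"dx": -25,"dy": 0,"dz": 0,"rx": 0,"ry": 0,"rz": 0},
  {"dx": -25,"dy": 0,"dz": 0,"rx": 0,"ry": 0,"rz": 0},
  {"dx": 0,"dy": 0,"dz": 0,"rx": 0,"ry": 0,"rz": 0},
])

```text
time: 23.02
tcp_pos: [476.8, -42.0, 221.3]
tool_rot: [0.377, 0.602, 0.374, -0.597]
wrist_force: [0.9, 0.2, 0.5]
finger_gap: 48.4
```

```bash
python3 -c "
from to import *
to([320,-500,240])"
```

```text
t 23.02 tcp [476.83 -42.03 221.27] zyaw -2.023 tilt [ 0.01 -0.  ] q7 -2.10 q1 0.15
 delta tool [-19.77  59.16 480.41]
```

Call:
move_arm([
  {"dx": -2,"dy": 4,"dz": 34,"rx": 0,"ry": 0,"rz": 0},
  {"dx": -2,"dy": 4,"dz": 34,"rx": 0,"ry": 0,"rz": 0},
  {"dx": -2,"dy": 4,"dz": 34,"rx": 0,"ry": 0,"rz": 0},
  {"dx": -2,"dy": 4,"dz": 34,"rx": 0,"ry": 0,"rz": 0},
  {"dx": -2,"dy": 4,"dz": 34,"rx": 0,"ry": 0,"rz": 0},
  {"dx": -2,"dy": 4,"dz": 34,"rx": 0,"ry": 0,"rz": 0},
  {"dx": -2,"dy": 4,"dz": 34,"rx": 0,"ry": 0,"rz": 0},
  {"dx": -2,"dy": 4,"dz": 34,"rx": 0,"ry": 0,"rz": 0},
  {"dx": -2,"dy": 4,"dz": 34,"rx": 0,"ry": 0,"rz": 0},
  {"dx": -2,"dy": 4,"dz": 34,"rx": 0,"ry": 0,"rz": 0},
  {"dx": 0,"dy": 4,"dz": 34,"rx": 0,"ry": 0,"rz": 0},
  {"dx": 0,"dy": 4,"dz": 34,"rx": 0,"ry": 0,"rz": 0},
  {"dx": 0,"dy": 4,"dz": 34,"rx": 0,"ry": 0,"rz": 0},
  {"dx": 0,"dy": 0,"dz": 0,"rx": 0,"ry": 0,"rz": 0},
])

```text
time: 24.18
tcp_pos: [323.0, -468.9, 236.5]
tool_rot: [-0.374, -0.599, -0.372, 0.602]
wrist_force: [-0.3, -0.4, -0.0]
finger_gap: 48.6
```

Run:
```python
from meas import *
im,d=look('top','top13');ims,_=look('side','side13')
a=im[232:258,325:359];cv2.imwrite('pics/rid13.png',cv2.resize(a,None,fx=22,fy=22,interpolation=cv2.INTER_CUBIC))
lug(d,(290,318,195,228));knob(im,d)
a=ims[180:245,320:385];cv2.imwrite('pics/side13c.png',cv2.resize(a,None,fx=9,fy=9,interpolation=cv2.INTER_CUBIC))
L=lambda g:g.astype(np.float32).mean(2)
def tab(n,img,z,angs,rs,C):
    print('      ',' '.join('%5.2f'%a for a in angs))
    for r in rs:
        uv=np.array([proj(n,[C[0]-r*np.cos(a),C[1]-r*np.sin(a),z]) for a in angs],np.float32)
        print('%4d  '%r,' '.join('%5d'%x for x in cv2.remap(img,uv[:,0:1],uv[:,1:2],cv2.INTER_CUBIC).ravel()))
tab('top',L(im),18,np.arange(.14,.42,.02),range(104,143,3),C)
tab('side',L(ims),18,np.arange(.14,.42,.02),range(104,143,3),Cs)
```

```text
lug 37 [517.14  55.87] ext (11.796577453613281, 29.118263244628906) yaw of radial -1.3244213
lug [517.14  55.87] r 114.8 ang -1.284
knob 80 [474.38 -41.8 ] ext (14.268097877502441, 54.21431350708008) cent (474.7107849121094, -42.03899383544922) yaw -0.42829385
        0.14  0.16  0.18  0.20  0.22  0.24  0.26  0.28  0.30  0.32  0.34  0.36  0.38  0.40
 104     103   101   104   110   129   155   176   187   175   152   127   115   108   107
 107     107   100   103   117   149   183   203   214   208   187   161   132   116   111
 110     109   102   108   134   168   201   217   218   213   194   169   138   116   110
 113     112   110   111   127   156   188   209   210   203   180   153   134   116   111
 116     121   121   114   117   133   157   182   188   177   160   141   131   124   115
 119     125   131   121   114   116   124   139   147   143   135   131   128   123   115
 122     121   127   125   117   107    99    95   102   110   114   121   121   120   116
 125     120   123   120   110    95    82    74    75    85    99   111   113   115   115
 128     122   117  
[... 1008 characters left out ...]
 72    75    87    99   109   111   106    99    97    96    97
 122      93    86    74    62    56    58    70    81    90    94    96    97    97    96
 125      78    67    55    47    47    48    56    66    76    82    89    94    94    94
 128      65    52    43    38    40    47    54    57    63    71    80    90    95    98
 131      66    57    45    41    43    47    55    61    61    64    75    86    91    96
 134      66    55    44    37    39    47    55    58    60    64    73    86    96    95
 137      80    66    53    46    47    49    54    58    64    70    79    89    98   103
 140      98    89    75    65    61    62    64    67    68    74    85    97   106   110
```

View pics/rid13.png

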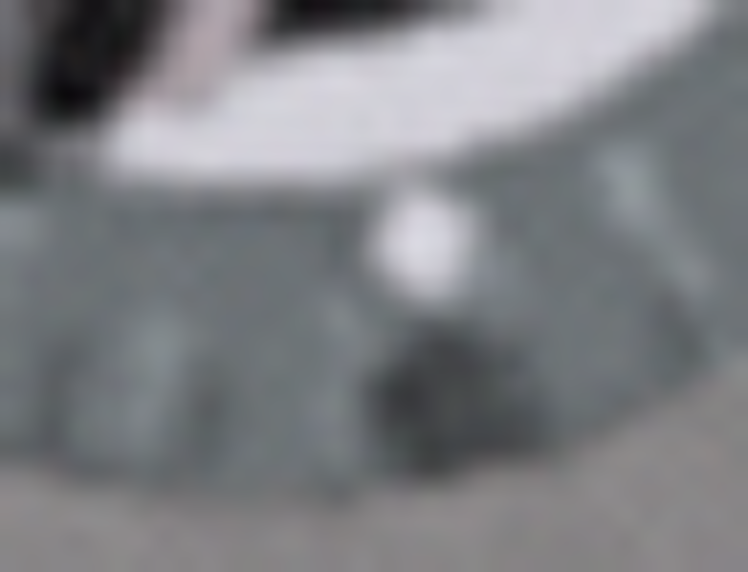

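View pics/side13c.png

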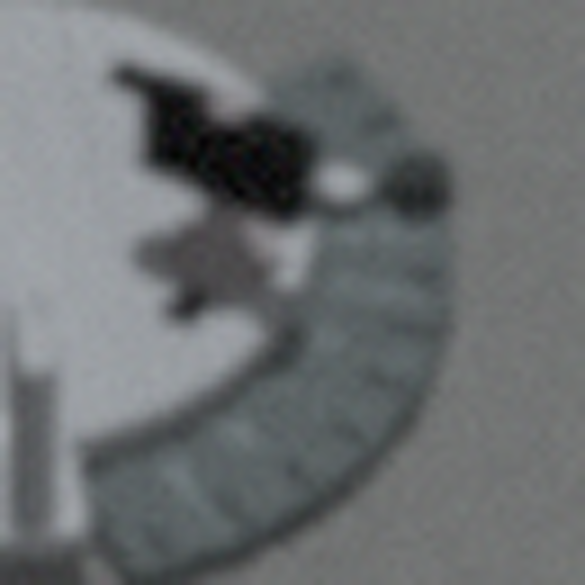

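View pics/top13.png

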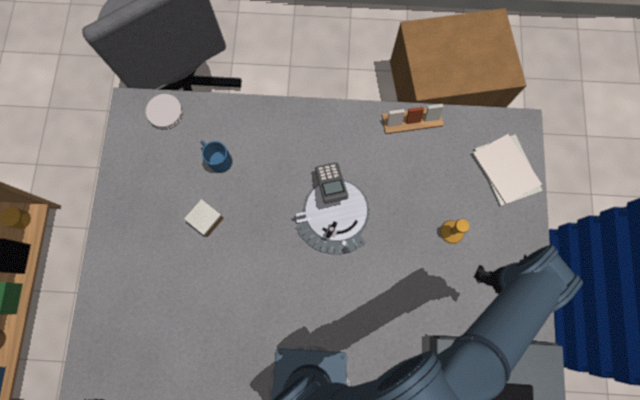

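The final views agree. The pointer bears 0.28 rad and the rider 0.265–0.29 rad, the lug hasn't moved since clamping, and the mug, candlestick and gift box stand where they were. Handing in.

```bash
python3 -c "
from cell import robot
o=robot.get_obs();print(o['time'],o['wrist_force']);print(robot.hand_in())"
```

```text
24.2833 [-0.52455398  0.56463582 -0.5495046 ]
the job is handed in; nothing more can be done
None
```

I carried out the whole job and handed it in at 24.3 s. I turned the knob 1.04 rad anticlockwise and swung the terminal by its lug in two moves, the second a small correction. I then tightened by feel, let go and moved the arm clear.

**Clamping:** The loose knob turned at 0.42 N m. The washer bit at about 1.46 rad on the gripper's yaw scale, and the last torque reading was 0.70 N m. The fit to the readings puts the clamping at about 65 N, inside the 50–85 N firm band.

**Alignment:** The last pictures put the pointer at about 0.275–0.285 rad in both views. The lug bearing gives 0.287 rad and did not change during clamping.

**Checks that disagreed:** The rider is only a few pixels wide.
- Its body centre reads about 0.29 rad in the top view. In the side view it is 0.26–0.30, depending on the height I assume for it.
- Its inner tip reads about 0.265 rad in the top view, where its shadow pulls the reading low.

So the alignment should be good to about 0.01–0.02 rad.

**Other things in the scene:** In the last top picture the mug, candlestick and gift box look undisturbed. The highest wrist force I read was about 16 N, against the 120 N limit.

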